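Crack a seized hanger nut loose with locking pliers

TASK

The nut on the bunk rail's hanger plate is seized. Clamp the locking pliers on it until they lock over centre, turn it an eighth of a turn (45 degrees) anticlockwise with them, then free them with their release lever, take them off and lay them flat on the bench clear of the rail, open. Work the nut with the pliers only, never force them hard against the rail or sideways on the nut, and leave the other things where they are.

Things in the scene. Friction and masses are not known exactly. Their poses are not given: they have to be found in the camera images.
- pliers: Loose all-steel locking pliers, open and flat on the bench, 210 mm long, 18 mm thick, 0.32 kg, with all they carry. Origin on the underside, in the head. Axes: x along the pliers from tail to jaws, y across to the fixed handle's side, z up. The straight fixed handle (12 mm wide, outer face at y = +18 mm, from x = -7 to -113, then a screw knob to -129) is one piece with the fixed jaw.
- pliers_jaws (a point): Between the jaws, 8 mm above the underside, 32 mm ahead of the pliers' origin. Axes: x along the pliers from tail to jaws, y across to the fixed handle's side, z up. Fixed jaw face 9 mm to +y; moving jaw face 18 mm to -y when open (gap 27 here, 22 at the throat, 15 mm behind; narrows 1.3 mm for each mm of squeeze). Jaws 14 mm thick, tips 15 mm ahead; parallel when shut on the nut.
- pliers_grip (a point): Where to squeeze, near the balance point: 84 mm behind and 10 mm to -y of the jaws' point, 9 mm up, midway between the handles' outer faces (55 mm apart open, 38 locked). Axes: x along the pliers from tail to jaws, y across to the fixed handle's side, z up. The fixed handle lies along x; the moving one, on the -y side, splays 0.42 rad wider to the tail, is parallel when locked. Handles 18 mm high.
- handle (a joint): Fold of the moving handle on its toggle link, rad: 0 open (sprung, pushes back with about 12 N at the grip, which is enough to carry the pliers by), 0.83 dead centre, 0.96 locked on its stop, where it stays by itself. The jaws close with it. With the nut in them the squeeze must take it over centre, some 15 to 30 N.
- jaw_strain (a joint): How far the moving jaw is sprung back by what it clamps, rad: 0 when nothing is clamped, about 0.04 when locked on the nut (some 20 N of bite).
- lever_pad (a point): Pad at the release lever's free end, 9 mm up; the lever lies inside the moving handle, beyond the screw knob. Locked, the pad stands up to +y of the handle, whose back is then 37 mm to -y (pliers' axes) of it; its outer side is 2 mm to +y. Pinching pad and handle's back 3 to 6 mm together (under 15 N) trips it and the pliers spring open. Axes as the lever lies.
- lever: The release lever, a dark steel strip 66 mm long, 11 mm high, with a pad 14 mm long; origin at its hinge in the moving handle, 54 mm ahead of the pad. The moving handle is 12 mm wide and ends about 8 mm behind the pad.
- nut_centre (a point): Centre of the seized hex nut: 18 mm across flats, 12 mm high (10.5 to 22.5 mm above the bench). Its x axis runs along one pair of flats, away from the robot: pliers lined up with it (or 60 degrees off) have the flats in their jaws, with room to swing anticlockwise; z up. The stud, 12 mm thick, ends 4.5 mm above it.
- nut: The seized nut itself, dark steel, on the stud; origin on its axis, at its underside; axes as nut_centre.
- nut_turn (a joint): How far the nut has been turned, rad, anticlockwise seen from above positive, 0 at the start. Stiff: about 0.3 N m (4 N at the grip); it stays where it is left, but may give back up to 0.1 when the pliers spring off.
- stud: The fixed threaded stud and its washer (24 mm wide, 2.5 mm thick) under the nut; origin on the nut's axis on the plate, 8 mm above the bench; axes as the rail's.
- rail: Fixed cream bunk rail. Plate 8 mm thick flat on the bench under the nut; origin on the bench below the nut's axis; the plate reaches 35 mm to -x (robot's side), 38 mm to each side, 75 mm to +x. A 27 mm tube, 440 mm long, lies along y 62 mm to +x, top 35 mm high, in two saddles (top 38 mm) at y = +-170 mm.
- spanner: Bystander, loose: an open-ended spanner 190 mm long, flat on the bench.
- spare_nut: Bystander, loose: a hex nut 17 mm wide, 10 mm high, on the bench beside the plate.
- shackle: Bystander, loose: a steel chain shackle 50 x 42 mm, 10 mm high, on the bench beside the plate.
- mug: Bystander, loose: an enamel mug, 80 mm wide, 85 mm high, at the left.
- plate: Bystander, loose: a mess plate 190 mm wide, 22 mm high, at the left.
- oil_can: Bystander, loose: an oil can 64 mm wide with a thin spout, 165 mm high, past the rail's left end.
- wire_brush: Bystander, loose: a wire brush 200 mm long at the right.
There are look-alikes about, which are no part of the job. Leave any orange look-alike of the pliers alone.

How it is judged:
On the way, in this order (a step that is already met when the one before it is completed fails the run):
1. the pliers are locked over centre on the nut (value of joint handle above 0.9 rad and value of joint jaw_strain above 0.015 rad and horizontal distance between pliers_jaws and nut_centre below 0.02 m and value of joint nut_turn below 0.35 rad), for 0.2 s.
2. with the pliers still locked on it, the nut has been turned anticlockwise to at least 30 degrees (value of joint nut_turn above 0.524 rad and value of joint handle above 0.88 rad and value of joint jaw_strain above 0.01 rad), for 0.1 s.
3. the fingers press the release lever while the pliers are still locked (contact force between the fingers and lever above 0.5 N and value of joint handle above 0.82 rad).
4. the pliers have sprung open (value of joint handle below 0.3 rad), for 0.1 s.
At the end, for the whole second after the job is handed in: The nut stands 30 to 60 degrees anticlockwise of its start; the pliers are open, lying flat and still on the bench (underside within 4 mm, tilt under 3 degrees), touching neither rail nor nut, jaws at least 50 mm from the nut's axis (value of joint nut_turn between 0.524 and 1.05 rad and value of joint handle below 0.1 rad and height (world z) of pliers below 0.004 m and angle between pliers's own z axis and vertical below 0.05 rad and horizontal distance between pliers_jaws and nut_centre above 0.05 m and contact force between pliers and rail below 0.1 N and linear speed of pliers below 0.02 m/s and contact force between pliers and nut below 0.1 N).
It fails at once if the nut is tightened (turned clockwise) more than 9 degrees, or turned more than 75 degrees (value of joint nut_turn below -0.16 rad or value of joint nut_turn above 1.31 rad).
It fails at once if the pliers are pressed or jammed against the rail with more than 25 N (contact force between pliers and rail above 25 N).
It fails at once if the pliers are wrenched sideways on the nut: more than 85 N between them in all, their own bite (about 45 N) included (contact force between pliers and nut above 85 N).
It fails at once if the robot itself pushes on the rail or the nut with more than 5 N (contact force between any of the arm, the fingers and rail above 5 N or contact force between any of the arm, the fingers and stud above 5 N or contact force between any of the arm, the fingers and nut above 5 N).
It fails at once if another thing on the bench is moved by more than 30 mm (distance of any of spanner, spare_nut, shackle, mug, plate, oil_can, wire_brush from where it was at the start of the episode above 0.03 m).
It also fails if it takes over 72 s, if anything falls off the work surface, if the arm or the gripper's body presses on something with over 40 N, if the wrist force passes 120 N, or if a joint passes its speed limit or range.

ROBOT

A 6-joint arm with a two-finger parallel gripper is mounted at the origin on the work surface. World frame = base frame: x ahead of the robot, y to its left, z up, the work surface at z = 0. Lengths are in m, angles in rad, forces in N, time in s.
With the tool pointing down it reaches from about 0.35 to 0.975 m from the base axis. Payload 4.9 kg.
Tool frame: the origin (TCP) lies at the very end of the fingers, on their centre line; the grasp point (between the pads) lies 19 mm behind it (ctrl.pinch_z is the distance from the TCP to the grasp point, in m); z points along the fingers, y is the direction in which the jaws open and shut (so a half turn about z gives the same grasp; the last joint's range is limited). The gripper opens to 85 mm and grips with 20 to 120 N. Pads are 22 mm wide; open, the fingers measure 114 mm over their backs; the gripper's body (76 mm by 85 mm) begins 54 mm behind the grasp point. The pads swing forward as they close: fully open they stand 13 mm farther back than shut.
Start: joints at [1.101, 0.053, 1.613, -0, 1.476, -0.119], TCP at [0.215, 0.587, 0.231] pointing down, gripper open.
Joint ranges: [-3.01, 3.01], [-1.01, 2.22], [0.06, 2.58], [-1.02, 4.17], [0.09, 2.62], [-3.14, 3.14]. Speed limits (rad/s): [2.57, 2.57, 3.14, 3.14, 3.14, 3.14].

INTERFACE

Orientations are given as a rotation vector (axis times angle).
In Python, from station import ctrl gives the robot as it stands.
- The arm moves only by the tool carry_out, never from a script. Its argument "series" is a list of rows, each a list of 7 numbers: the shift along the world's x, y, z each as a share of 0.025 m, from -1 to 1, then the turn, a rotation vector about the world's x, y, z each as a share of 0.1 rad, from -1 to 1, then the opening, from 0 (shut) to 1 (fully open). A call has 1 to 12 rows; each row shifts and turns the commanded pose from where the row before left it; what a row does not reach is not made up. A row lasts 1/10 s, in which the tool goes at most 50 mm and 8.59 degrees, less where a joint would pass 70% of its speed; a pose out of reach is approached as far as the arm can. A call with a number of a shift or a turn outside -1 to 1 is refused whole. A call with a gripper value outside its range is refused whole. The fingers move at their own pace and stop on an object; "grip_force" is the grip in N (left out, the last holds). Time passes only in rows, so rows that do not move let the fingers close. It gives the time, the measured TCP pose, the force and the opening at its end, in the units of the state.
- ctrl.get_obs(): the state, without advancing time (a new reading comes with each control period).
- ctrl.get_image(name): name is "side" or "top" or "wrist"; returns a dict with "frame" (420x560x3 uint8, blue, green, red), "fx", "fy", "cx", "cy" (pixels), "R" (3x3) and "t" (3): a world point X has camera coordinates R X + t; the wrist camera has in their place "hand_eye" (4x4, takes a point from camera to tool coordinates, whose origin is the TCP and whose axes are the flange's). Camera axes: x right, y down, z forward; pixel columns grow to the right and rows downward; lengths in m; the calibration is good to about 2 mm. A picture is of the moment at which its call begins: read the wrist's pose just before it. There is no depth.
- ctrl.finish_job(): hands the job in, once; it reports no verdict.
Trained networks look in a picture, given as the dict that the camera call returned (one of the last four; its "shot" number tells which), for a name from the list of things; names that differ only in an ending like _2 or _b are one class to them, and where a whole thing is asked for, a point or a joint stands for the part that bears it (a point fixed in the world has none). Each returns a list of dicts, best first, with "p" (0 to 1); they miss things now and then, are a little off and sometimes report something else, mostly with a low value. They report only what shows in the picture. A call takes as long as a camera call. They do not tell look-alikes from the thing itself.
- ctrl.trace(picture, name): "mask" (420x560 bool, what is visible of it) and "rect" ([left, top, width, height] as shares, 0 to 1, of the picture: columns of its width, rows of its height, round what is visible of it).
- ctrl.mark_of(picture, name): "position" ([column, row] as shares, 0 to 1, of the picture: columns of its width, rows of its height: a listed point, or the origin of a listed thing).
The state is a dict: "t": time; "q": joint angles; "dq": joint speeds; "effort": joint torques, N m; "tool_pos": TCP position; "tool_rot": TCP orientation; "contact_force": force on the tool from outside, world axes, zero at the start; "wrist_torque": the same for the moment, N m; "opening": finger opening in m.
Only numpy, scipy, OpenCV 4.12 (cv2) and the standard library are available. Lean on these libraries where they do the work, as an engineer would, in place of code of your own. Each camera call takes 0.05 s, during which the arm holds its last target.

## Working session

There is one attempt and no reset: what is moved stays moved. The work goes in short steps, Python scripts to look and compute and a tool call to move; the robot and the scene stay as the last step left them, time stands still between calls to the robot, and variables do not carry over. Pictures are saved under pics/ and viewed, and the job is handed in when it is done.

Besides the shell and the picture viewer there is one more tool, called after "Call:" as name(argument=value, ...) on one line, values as JSON. carry_out: Moves the arm, as the interface text tells. Shift numbers are shares of 0.025 m and turn numbers shares of 0.1 rad, none past 1 either way. Its arguments: {"type":"object","properties":{"series":{"type":"array"},"grip_force":{"type":"number"}},"required":["series"]}

```bash
ls; mkdir -p pics; cat > h.py <<'E'
import numpy as np, cv2
from scipy.spatial.transform import Rotation as Rn
from station import ctrl
def save(im,n): cv2.imwrite('pics/%s.png'%n,im['frame'])
def ray(im,px,obs=None):
    d=np.array([(px[0]-im['cx'])/im['fx'],(px[1]-im['cy'])/im['fy'],1.])
    if 'R' in im:
        R=np.array(im['R']);t=np.array(im['t']); return -R.T@t, R.T@d
    H=np.array(im['hand_eye']);Rt=Rn.from_rotvec(obs['tool_rot']).as_matrix()
    return Rt@H[:3,3]+np.array(obs['tool_pos']), Rt@(H[:3,:3]@d)
def atz(im,px,z,obs=None):
    o,d=ray(im,px,obs); return o+d*(z-o[2])/d[2]
def proj(im,X,obs=None):
    X=np.asarray(X,float)
    if 'R' in im: c=np.array(im['R'])@X+np.array(im['t'])
    else:
        H=np.array(im['hand_eye']);Rt=Rn.from_rotvec(obs['tool_rot']).as_matrix()
        c=H[:3,:3].T@(Rt.T@(X-np.array(obs['tool_pos']))-H[:3,3])
    return np.array([im['fx']*c[0]/c[2]+im['cx'],im['fy']*c[1]/c[2]+im['cy']])
def mark(im,n,z,obs=None,k=3):
    for r in ctrl.mark_of(im,n)[:k]:
        px=np.array(r['position'])*[560,420]
        print(n,round(r['p'],2),px.round(1),atz(im,px,z,obs).round(4))
E
python3 - <<'E'
from h import *
o=ctrl.get_obs();print(o)
a=ctrl.get_image('top');save(a,'top0')
for n,z in [('pliers',0),('pliers_jaws',.008),('pliers_grip',.009),('lever_pad',.009),('nut_centre',.0165),('rail',0),('lever',.009)]: mark(a,n,z)
b=ctrl.get_image('side');save(b,'side0')
for n,z in [('pliers',0),('pliers_jaws',.008),('pliers_grip',.009),('nut_centre',.0165)]: mark(b,n,z)
E
```

```text
pics
{'t': 0.0, 'q': array([ 1.10099043e+00,  5.33979782e-02,  1.61426569e+00,  1.93718925e-05,
        1.47601508e+00, -1.18967952e-01]), 'dq': array([ 0.00053072,  0.00138306, -0.00049707, -0.00031455, -0.00026851,
        0.00012131]), 'effort': array([ 1.45741476e-03, -3.93678761e+01, -3.70178175e+01, -2.64452234e-05,
        6.89784836e-03,  2.08265000e-06]), 'tool_pos': array([0.21449844, 0.58638502, 0.23005445]), 'tool_rot': array([-0.54816667, -3.09276402,  0.00312644]), 'contact_force': array([-0.19712765, -0.22818748, -0.63251263]), 'wrist_torque': array([-0.05441791, -0.00142913,  0.00889596]), 'opening': 0.08551817206040309}
pliers 0.94 [210.3 284.4] [0.234  0.2895 0.    ]
pliers 0.8 [212.3 201.9] [0.5231 0.2961 0.    ]
pliers_jaws 0.79 [215.3 194.1] [0.55   0.2854 0.008 ]
pliers_jaws 0.73 [219.7 277.3] [0.2589 0.257  0.008 ]
pliers_grip 0.88 [215.2 215.6] [0.4727 0.282  0.009 ]
pliers_grip 0.78 [204.4 294.4] [0.2    0.3064 0.009 ]
lever_pad 0.52 [183.7 326.6] [0.092  0.3709 0.009 ]
lever_pad 0.37 [217.7 250.4] [0.3508 0.2679 0.009 ]
nut_centre 0.35 [372.7 210.5] [ 0.5014 -0.2696  0.0165]
rail 0.89 [304.4 167.6] [ 0.6558 -0.0296  0.    ]
lever 0.35 [195.9 315.6] [0.129  0.3317 0.009 ]
pliers 0.91 [167.1 225.8] [0.2428 0.2726 0.    ]
pliers 0.63 [240.  173.1] [ 0.5145  0.2782 -0.    ]
pliers_jaws 0.63 [252.6 163.3] [0.5642 0.2751 0.008 ]
pliers_grip 0.74 [140.8 225.1] [0.1919 0.3187 0.009 ]
pliers_grip 0.71 [228.6 173.3] [0.485 0.295 0.009]
pliers_grip 0.69 [240.  171.6] [0.5133 0.2756 0.009 ]
nut_centre 0.38 [351.7 201.8] [ 0.6454 -0.0424  0.0165]
```

View pics/top0.png

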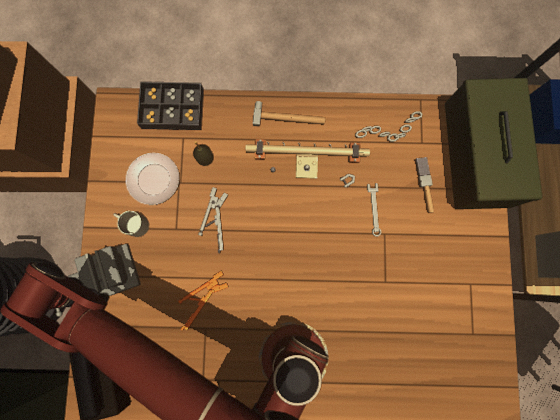

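View pics/side0.png

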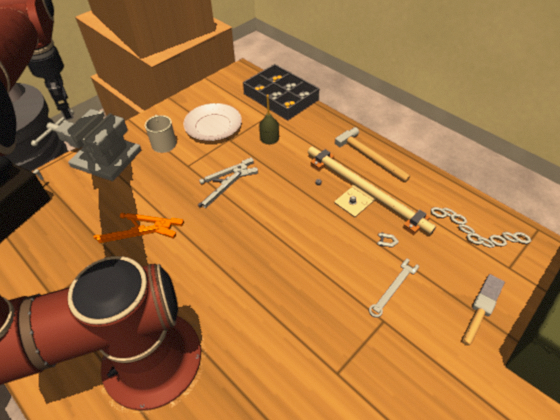

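```bash
python3 - <<'E'
from h import *
a=cv2.imread('pics/top0.png')
c=cv2.resize(a[175:265,170:260],(600,600),interpolation=cv2.INTER_CUBIC)
cv2.imwrite('pics/z1.png',c)
c=cv2.resize(a[130:200,235:385],(800,373),interpolation=cv2.INTER_CUBIC)
cv2.imwrite('pics/z2.png',c)
E
```

```text
(no output)
```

View pics/z1.png

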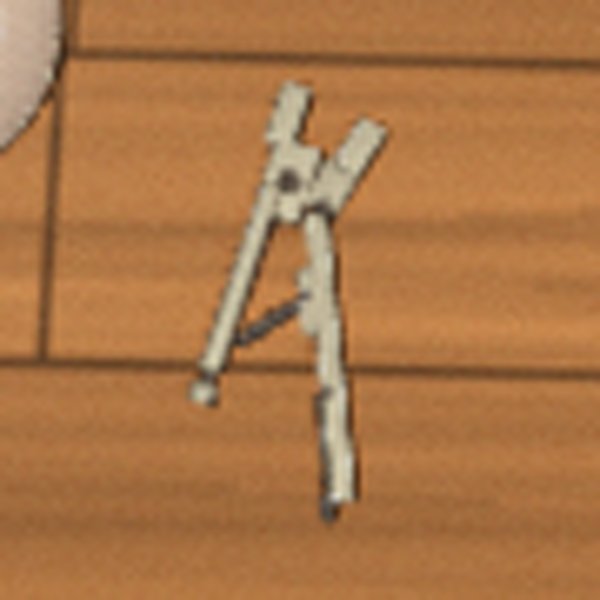

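View pics/z2.png

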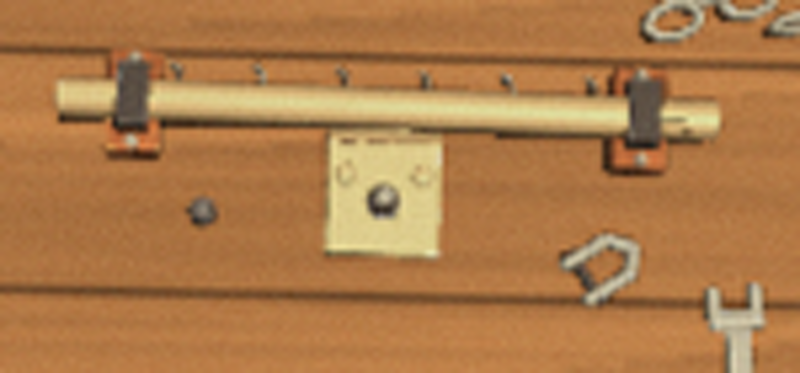

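```bash
python3 - <<'E'
from h import *
o=ctrl.get_obs();print(Rn.from_rotvec(o['tool_rot']).as_matrix().round(3))
w=ctrl.get_image('wrist');print(np.array(w['hand_eye']).round(4),w['fx'],w['cx'],w['cy'])
a=ctrl.get_image('top');print(a['fx'],(-np.array(a['R']).T@a['t']).round(3))
mark(a,'nut',.0105);mark(a,'stud',.008);mark(a,'spare_nut',0);mark(a,'nut_centre',.0165);mark(a,'shackle',0);mark(a,'rail',0);mark(a,'plate',0)
print(atz(a,(306.5,167.5),.025))
E
```

```text
[[-0.939  0.344 -0.   ]
 [ 0.344  0.939  0.   ]
 [ 0.    -0.    -1.   ]]
[[-3.000e-04 -9.514e-01 -3.080e-01  7.830e-02]
 [ 1.000e+00 -4.000e-04  1.000e-04 -7.000e-04]
 [-2.000e-04 -3.080e-01  9.514e-01 -1.418e-01]
 [ 0.000e+00  0.000e+00  0.000e+00  1.000e+00]] 310.7042035554366 280.1146714176874 207.95898954062835
404.34866976096885 [0.258 0.049 1.412]
spare_nut 0.43 [268.5 173. ] [0.633  0.0991 0.    ]
nut_centre 0.63 [424.9 182.2] [ 0.607  -0.4556  0.0165]
shackle 0.73 [270.  169.9] [0.6446 0.0942 0.    ]
shackle 0.52 [348.9 179.7] [ 0.6144 -0.1895  0.    ]
rail 0.91 [306.1 168.6] [ 0.6522 -0.0357  0.    ]
plate 0.62 [155.5 180.8] [0.5955 0.5031 0.    ]
plate 0.28 [213.6 192.8] [0.5562 0.2931 0.    ]
[ 0.64924669 -0.03558263  0.025     ]
```

Call:
carry_out(series=[[1, -1, 0, 0, 0, 0, 1], [1, -1, 0, 0, 0, 0, 1], [1, -1, 0, 0, 0, 0, 1], [1, -1, 0, 0, 0, 0, 1], [1, -1, 0, 0, 0, 0, 1], [1, -1, 0, 0, 0, 0, 1], [0.5, -1, 0, 0, 0, 0, 1], [0.5, -1, 0, 0, 0, 0, 1], [0, -1, 0, 0, 0, 0, 1], [0, -1, 0, 0, 0, 0, 1], [0, -1, 0, 0, 0, 0, 1], [0, -1, 0, 0, 0, 0, 1]])

```text
t: 2.3
tool_pos: [0.3897, 0.2859, 0.2314]
tool_rot: [0.548, 3.093, 0.0]
contact_force: [-0.2, 0.2, -0.2]
opening: 0.0853
```

```bash
python3 - <<'E'
from h import *
o=ctrl.get_obs()
w=ctrl.get_image('wrist');save(w,'w1')
for n,z in [('pliers',0),('pliers_jaws',.008),('pliers_grip',.009),('lever_pad',.009),('lever',.009)]: mark(w,n,z,o)
a=ctrl.get_image('top');save(a,'top1')
for n,z in [('pliers',0),('pliers_jaws',.008),('pliers_grip',.009)]: mark(a,n,z,o)
E
```

```text
pliers 0.83 [223.9  46.4] [0.2363 0.2768 0.    ]
pliers 0.82 [312. 267.] [0.5226 0.2823 0.    ]
pliers_jaws 0.74 [316.9 289.8] [0.5532 0.2783 0.008 ]
pliers_jaws 0.67 [205.8  71.8] [0.254  0.2494 0.008 ]
pliers_grip 0.66 [310.6 236.8] [0.4762 0.2948 0.009 ]
lever_pad 0.81 [254.3 154.7] [0.355  0.2659 0.009 ]
lever 0.72 [271.1 195.9] [0.4084 0.2667 0.009 ]
pliers 0.82 [217.7 198. ] [0.5376 0.2777 0.    ]
pliers_jaws 0.82 [215.7 192.3] [0.5564 0.2843 0.008 ]
pliers_grip 0.66 [306.4 171. ] [ 0.6409 -0.0363  0.009 ]
pliers_grip 0.61 [215.1 213.3] [0.4808 0.2828 0.009 ]
pliers_grip 0.37 [350.3 179.4] [ 0.6135 -0.193   0.009 ]
```

View pics/w1.png

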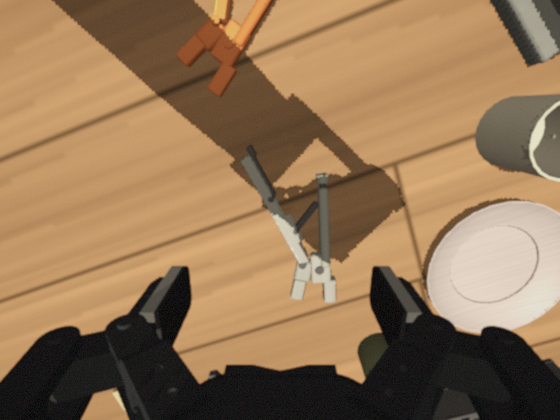

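```bash
python3 - <<'E'
from h import *
a=cv2.imread('pics/w1.png')
c=cv2.resize(a[135:310,230:350],(550,802)[::1],interpolation=cv2.INTER_CUBIC)
c=cv2.resize(a[140:310,225:395],(600,600),interpolation=cv2.INTER_CUBIC)
cv2.imwrite('pics/z3.png',c)
E
```

```text
(no output)
```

View pics/z3.png

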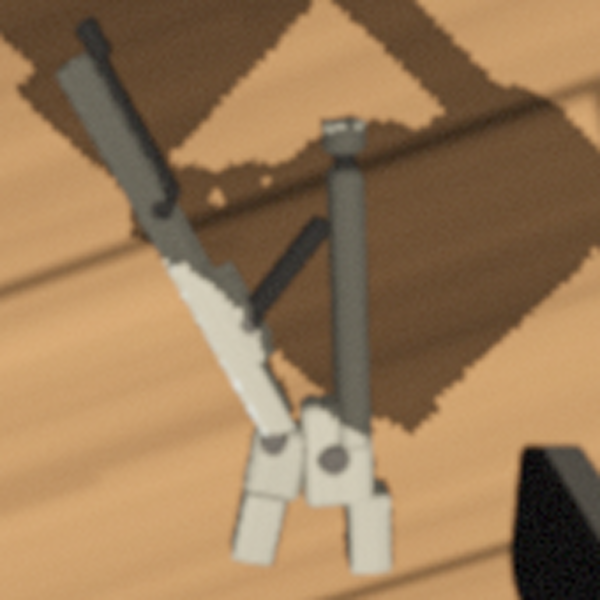

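```bash
cat >> h.py <<'E'
def pt(im,u,v,z,o,x0=225,y0=140,s=.28333): return atz(im,(x0+s*u,y0+s*v),z,o)
E
python3 - <<'E'
from h import *
o=ctrl.get_obs(); w=ctrl.get_image('wrist')
P=lambda u,v,z=.018: pt(w,u,v,z,o)
for A,B in [((363,172),(372,430)),((330,172),(340,400))]:
    p,q=P(*A),P(*B); d=q-p; print(p.round(4),q.round(4),'yaw',np.arctan2(d[1],d[0]).round(4), np.linalg.norm(d).round(4))
for n,c in dict(ftipL=(350,573),ftipR=(391,573),mtipL=(233,560),mtipR=(273,565),knobtop=(345,120)).items(): print(n,P(*c,.015).round(4))
E
```

```text
[0.4207 0.3353 0.018 ] [0.5134 0.3097 0.018 ] yaw -0.2692 0.0961
[0.4169 0.325  0.018 ] [0.498  0.3025 0.018 ] yaw -0.2697 0.0842
ftipL [0.5701 0.2839 0.015 ]
ftipR [0.5755 0.2985 0.015 ]
mtipL [0.5494 0.244  0.015 ]
mtipR [0.5567 0.2575 0.015 ]
knobtop [0.4026 0.3352 0.015 ]
```

Call:
carry_out(series=[[0.47, 0.035, -1, 0, 0, 0.116, 1], [0.47, 0.035, -1, 0, 0, 0.116, 1], [0.47, 0.035, -1, 0, 0, 0.116, 1], [0.47, 0.035, -1, 0, 0, 0.116, 1], [0.47, 0.035, -1, 0, 0, 0.116, 1], [0.47, 0.035, -1, 0, 0, 0.116, 1], [0.47, 0.035, -0.8, 0, 0, 0.116, 1], [0, 0, 0, 0, 0, 0, 1]], grip_force=30)

```text
t: 3.65
tool_pos: [0.4706, 0.2922, 0.0578]
tool_rot: [-0.422, -3.108, 0.005]
contact_force: [1.0, -0.2, 0.2]
opening: 0.0852
```

```bash
python3 - <<'E'
from h import *
o=ctrl.get_obs()
w=ctrl.get_image('wrist');save(w,'w2')
print(o['tool_pos'].round(4),o['opening'])
for n,z in [('pliers',0),('pliers_jaws',.008),('pliers_grip',.009),('lever_pad',.009)]: mark(w,n,z,o)
# predicted
yaw=-.27;c,s=np.cos(yaw),np.sin(yaw);R=np.array([[c,-s],[s,c]]);org=np.array([.524,.288])
f=w['frame'].copy()
for p in [(-7,18),(-113,18),(-113,6),(-7,6),(-129,12)]:
    X=np.r_[org+R@(np.array(p)/1000),.018]; q=proj(w,X,o); print(p,q.round(1)); cv2.circle(f,tuple(int(v) for v in q.round()),3,(0,0,255),1)
cv2.imwrite('pics/w2b.png',f)
E
```

```text
[0.4706 0.2922 0.0578] 0.08524384592612297
pliers 0.89 [289.6 294. ] [0.5231 0.284  0.    ]
pliers 0.3 [292.5 336.4] [ 0.5604  0.2764 -0.    ]
pliers_jaws 0.67 [291.  334.3] [0.5517 0.2772 0.008 ]
pliers_grip 0.77 [280.7 233.6] [0.4713 0.2915 0.009 ]
lever_pad 0.96 [179.4  61.2] [0.3557 0.2645 0.009 ]
(-7, 18) [323.  299.9]
(-113, 18) [330.7 140.6]
(-113, 6) [309.8 140.6]
(-7, 6) [305.3 299.8]
(-129, 12) [321.3 111.4]
```

View pics/w2b.png

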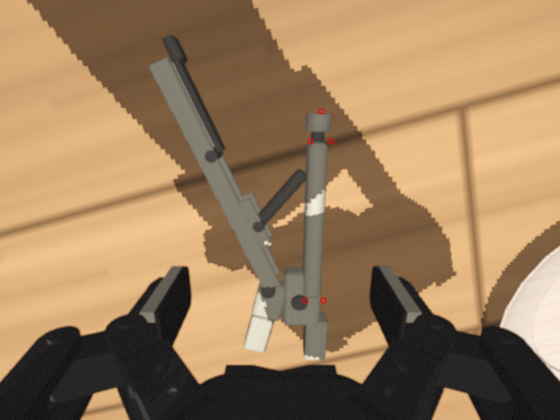

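Call:
carry_out(series=[[0, -0.04, -0.8, 0, 0, 0, 1], [0.02, -0.04, -0.8, 0, 0, 0, 1], [0.02, 0, -0.67, 0, 0, 0, 1], [0, 0, 0, 0, 0, 0, 1], [0, 0, 0, 0, 0, 0, 0.75], [0, 0, 0, 0, 0, 0, 0.66], [0, 0, 0, 0, 0, 0, 0.63], [0, 0, 0, 0, 0, 0, 0.62], [0, 0, 0, 0, 0, 0, 0.62]])

```text
t: 4.8
tool_pos: [0.4745, 0.2915, 0.0074]
tool_rot: [0.42, 3.111, 0.001]
contact_force: [-1.1, -1.9, 6.3]
opening: 0.0535
```

```bash
python3 - <<'E'
from h import *
o=ctrl.get_obs()
w=ctrl.get_image('wrist');save(w,'w3')
print(o['tool_pos'].round(4),o['opening'],o['contact_force'].round(1))
for n,z in [('pliers',0),('pliers_jaws',.008),('pliers_grip',.009),('lever_pad',.009)]: mark(w,n,z,o)
E
```

```text
[0.4745 0.2915 0.0074] 0.053521882709559127 [-1.1 -1.9  6.3]
pliers 0.82 [294.3 336.5] [0.5235 0.2858 0.    ]
pliers_grip 0.93 [279.  263.4] [0.4706 0.2912 0.009 ]
lever_pad 0.63 [179.   23.9] [0.3577 0.2812 0.009 ]
```

View pics/w3.png

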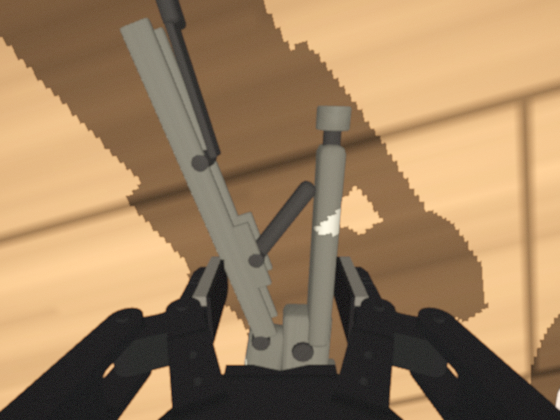

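```bash
python3 - <<'E'
from h import *
b=ctrl.get_image('side');save(b,'side3')
o=ctrl.get_obs();print(o['tool_pos'],o['contact_force'],o['opening'])
p=proj(b,[.4745,.2915,.02]).astype(int);print(p)
x,y=p; c=b['frame'][max(0,y-60):y+40,x-60:x+60]
cv2.imwrite('pics/z4.png',cv2.resize(c,(720,600),interpolation=cv2.INTER_CUBIC))
E
```

```text
[0.47449365 0.29151756 0.0073996 ] [-2.2662734  -3.23671837  6.77452586] 0.053439832998577914
[226 173]
```

View pics/z4.png

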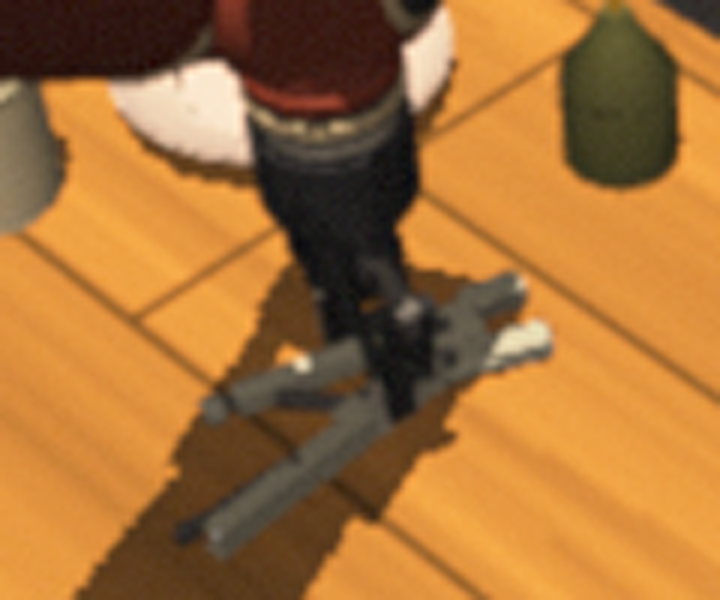

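Call:
carry_out(series=[[0, 0, 0.2, 0, 0, 0, 0.62], [0, 0, 0.2, 0, 0, 0, 0.62], [0, 0, 0, 0, 0, 0, 0.62]])

```text
t: 5.4
tool_pos: [0.4735, 0.2914, 0.0156]
tool_rot: [0.422, 3.112, 0.002]
contact_force: [0.8, -0.8, -2.4]
opening: 0.0531
```

```bash
python3 - <<'E'
from h import *
o=ctrl.get_obs()
w=ctrl.get_image('wrist');save(w,'w4')
print(o['tool_pos'].round(4),o['opening'],o['contact_force'].round(1))
for n,z in [('pliers',0),('pliers_jaws',.008),('pliers_grip',.009),('lever_pad',.009)]: mark(w,n,z,o)
E
```

```text
[0.4735 0.2914 0.0156] 0.05305518067449102 [ 0.8 -0.8 -2.4]
pliers 0.76 [292.9 339.6] [0.5313 0.2828 0.    ]
pliers_grip 0.75 [280.5 266.7] [0.4759 0.2902 0.009 ]
lever_pad 0.97 [190.4  21.4] [0.3547 0.2844 0.009 ]
```

View pics/w4.png

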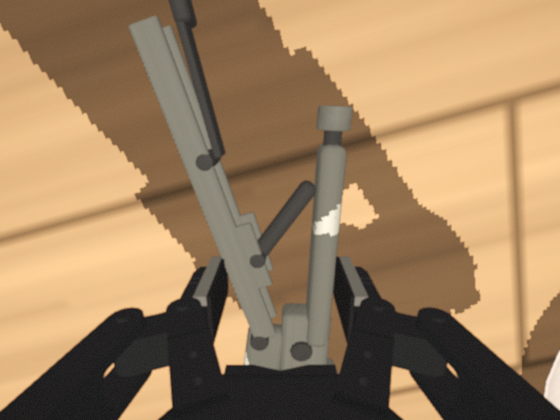

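Call:
carry_out(series=[[0, 0, 0.4, 0, 0, 0, 0.62], [0, 0, 0.6, 0, 0, 0, 0.62], [0, 0, 0.6, 0, 0, 0, 0.62], [0, 0, 0, 0, 0, 0, 0.62]])

```text
t: 6.05
tool_pos: [0.4757, 0.2923, 0.0588]
tool_rot: [0.421, 3.107, 0.006]
contact_force: [0.0, 0.3, -2.0]
opening: 0.0531
```

```bash
python3 - <<'E'
from h import *
o=ctrl.get_obs()
w=ctrl.get_image('wrist');save(w,'w5')
b=ctrl.get_image('side');save(b,'side5')
a=ctrl.get_image('top');save(a,'top5')
print(o['tool_pos'].round(4),o['opening'],o['contact_force'].round(1))
x,y=proj(b,[.4745,.2915,.06]).astype(int)
c=b['frame'][max(0,y-60):y+40,x-60:x+60]
c1=cv2.resize(c,(720,600),interpolation=cv2.INTER_CUBIC)
cv2.imwrite('pics/z5.png',c1)
x,y=proj(a,[.4745,.2915,.06]).astype(int);print(x,y)
cv2.imwrite('pics/z6.png',cv2.resize(a['frame'][y-50:y+50,x-50:x+50],(600,600),interpolation=cv2.INTER_CUBIC))
E
```

```text
[0.4757 0.2923 0.0588] 0.05313580528576997 [ 0.   0.3 -2. ]
210 212
```

View pics/w5.png

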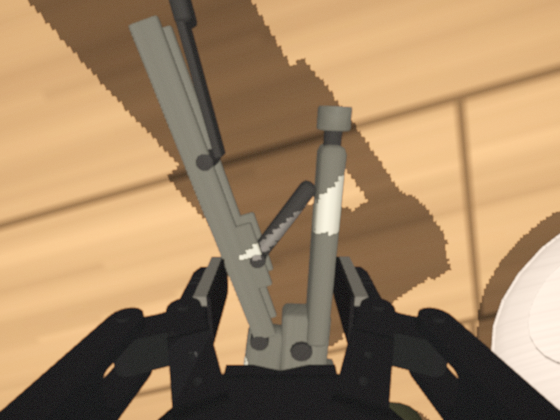

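View pics/z5.png

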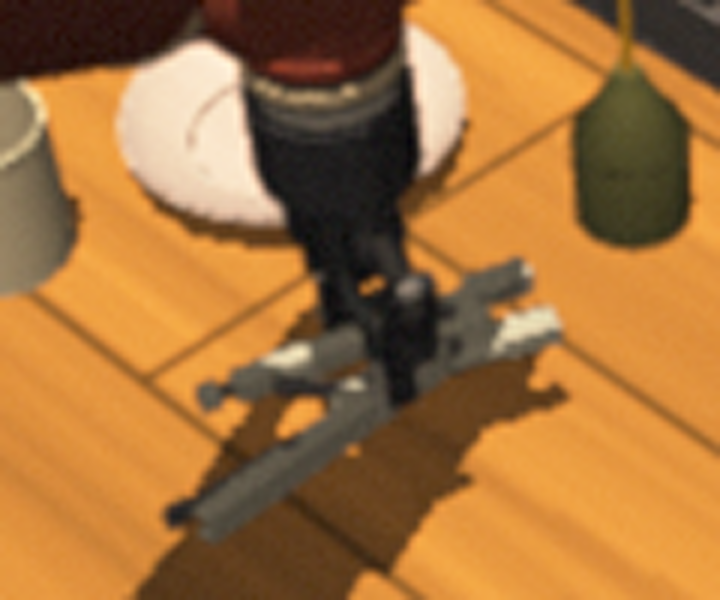

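View pics/z6.png

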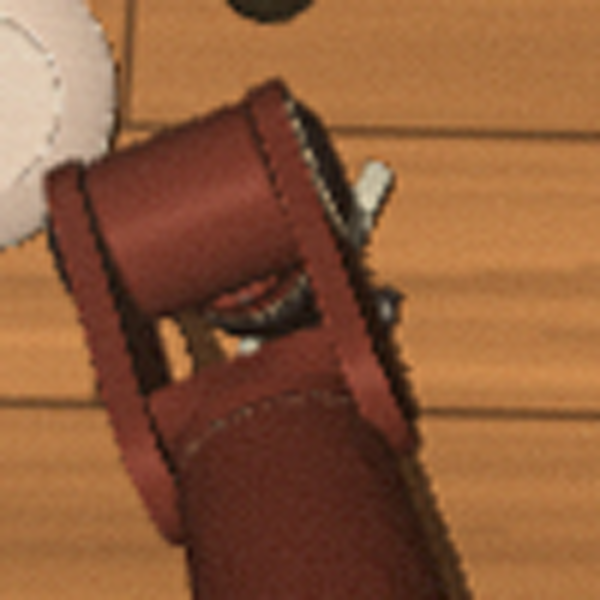

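```bash
python3 - <<'E'
from h import *
a=cv2.imread('pics/w2.png')[100:312,265:345]; cv2.imwrite('pics/z7.png',cv2.resize(a,None,fx=2.8,fy=2.8,interpolation=cv2.INTER_CUBIC))
b=cv2.imread('pics/w5.png')[90:370,265:365]
A=cv2.resize(a,None,fx=2.8,fy=2.8,interpolation=cv2.INTER_CUBIC);B=cv2.resize(b,None,fx=2.1,fy=2.1,interpolation=cv2.INTER_CUBIC)
h=max(A.shape[0],B.shape[0]);C=np.zeros((h,A.shape[1]+B.shape[1]+10,3),np.uint8);C[:A.shape[0],:A.shape[1]]=A;C[:B.shape[0],A.shape[1]+10:]=B
print(A.shape,B.shape);cv2.imwrite('pics/z7.png',C)
E
```

```text
(594, 224, 3) (588, 210, 3)
```

View pics/z7.png

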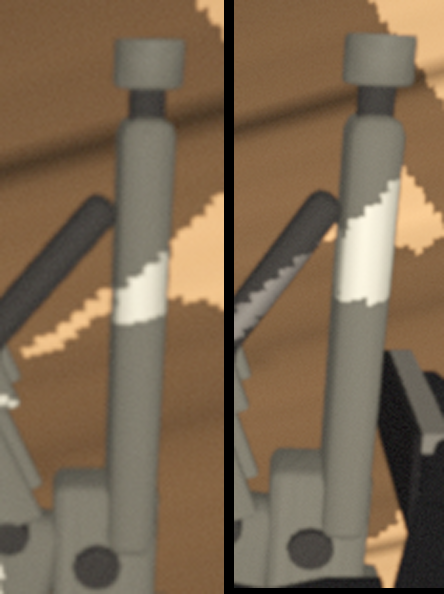

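```bash
cat > inhand.py <<'E'
from h import *
from scipy.optimize import least_squares
o2=dict(tool_pos=np.array([.4706,.2922,.0578]),tool_rot=np.array([-.422,-3.108,.005]))
w=ctrl.get_image('wrist')
L=np.array([(115,40),(185,42),(117,88),(182,88),(148,120),(110,550),(157,552),(97,567),(57,472)])/2.8+[265,100]
Rr=(np.array([(345,35),(416,37),(345,84),(413,86),(373,116),(326,536),(366,537),(310,549),(274,455)])-[234,0])/2.1+[265,90]
Z=np.array([.012]*4+[.0175]*5)
W=np.array([atz(w,p,z,o2) for p,z in zip(L,Z)])
hd=W[4];jt=(W[5]+W[6])/2;d=(jt-hd)[:2];yaw=np.arctan2(d[1],d[0]);print('yaw',yaw,'len',np.linalg.norm(d))
c,s=np.cos(yaw),np.sin(yaw);R2=np.array([[c,-s],[s,c]])
org=((hd-np.r_[R2@[-.113,.012],0])+(jt-np.r_[R2@[-.007,.012],0]))[:2]/2
print('org',org,'jaws',org+R2@[.032,0])
M=np.c_[(W[:,:2]-org)@R2,Z];print((M*1000).round(1))
# in-hand: tool frame pose of pliers
H=np.array(w['hand_eye']);K=np.array([[w['fx'],0,w['cx']],[0,w['fy'],w['cy']],[0,0,1]])
C=np.linalg.inv(H)
def pr(P): # tool coords
    q=P@C[:3,:3].T+C[:3,3]; return q[:,:2]/q[:,2:]*[w['fx'],w['fy']]+[w['cx'],w['cy']]
R0=np.diag([-1,1,-1.])  # pliers x -> tool -x, y->y, z->-z
def f(p,full=True):
    R=Rn.from_rotvec(p[:3]).as_matrix()@R0
    return np.r_[(pr(M@R.T+p[3:])-Rr).ravel(), p[0]/.02,p[1]/.02*1]
r=least_squares(f,[0,0,0,-.05,.01,.0]);p=r.x
print('rot',p[:3].round(3),'origin in tool mm',(p[3:]*1000).round(1),'res',np.abs(f(p)[:-2]).max().round(2))
R=Rn.from_rotvec(p[:3]).as_matrix()@R0
print('jaws tool',(R@[.032,0,.008]+p[3:]).round(4),'grip',(R@[-.052,-.01,.009]+p[3:]).round(4))
E
python3 inhand.py
```

```text
yaw -0.26751226392255756 len 0.10263235060337224
org [0.52343262 0.28712285] jaws [0.55429443 0.27866419]
[[-127.     5.3   12. ]
 [-126.6   19.7   12. ]
 [-117.4    5.9   12. ]
 [-117.4   19.6   12. ]
 [-111.3   12.    17.5]
 [  -9.     6.3   17.5]
 [  -8.4   17.7   17.5]
 [  -4.2    3.2   17.5]
 [ -30.1   -6.6   17.5]]
rot [-0.018 -0.014  0.024] origin in tool mm [-48.3   7.3   8.2] res 1.75
jaws tool [-0.0801  0.0064 -0.0002] grip [ 0.0041 -0.0016  0.0002]
```

```bash
cat >> inhand.py <<'E'
def back(px,z): # wrist px -> pliers coords at pliers height z (tool frame pose p)
    d=H[:3,:3]@np.array([(px[0]-w['cx'])/w['fx'],(px[1]-w['cy'])/w['fy'],1]);c0=H[:3,3]
    dl=R.T@d;cl=R.T@(c0-p[3:]);return cl+dl*(z-cl[2])/dl[2]
E
cat > t.py <<'E'
from inhand import *
for a in [(204,161),(258,261),(260,342),(302,351)]: print('w5',(back(a,.018)*1000).round(1))
for a in [(211.5,156),(259,226.5),(267.5,293),(299,302)]:
    X=atz(w,a,.018,o2)[:2]-org; print('w2',(X@R2*1000).round(1))
E
python3 t.py
```

```text
yaw -0.26751160019607434 len 0.10263239121060469
org [0.52343361 0.28712342] jaws [0.55429542 0.27866479]
[[-127.     5.3   12. ]
 [-126.6   19.7   12. ]
 [-117.4    5.9   12. ]
 [-117.4   19.6   12. ]
 [-111.3   12.    17.5]
 [  -9.     6.3   17.5]
 [  -8.4   17.7   17.5]
 [  -4.2    3.2   17.5]
 [ -30.1   -6.6   17.5]]
rot [-0.018 -0.014  0.024] origin in tool mm [-48.3   7.3   8.2] res 1.75
jaws tool [-0.0801  0.0064 -0.0002] grip [ 0.0041 -0.0016  0.0002]
w5 [-103.3  -43.1   18. ]
w5 [-56.3 -19.6  18. ]
w5 [ -9.7 -18.5  18. ]
w5 [-4.8  3.6 18. ]
w2 [-104.   -49.9]
w2 [-59.9 -23.2]
w2 [-12.  -18.6]
w2 [-4.9  2.8]
```

Call:
carry_out(series=[[0, 0, 1, 0, 0, 0, 0.62], [0.2, -1, 1, 0, 0, 0.2, 0.62], [0.2, -1, 1, 0, 0, 0.2, 0.62], [0.3, -1, 1, 0, 0, 0.2, 0.62], [0.3, -1, 0, 0, 0, 0.2, 0.62], [0.3, -1, 0, 0, 0, 0.2, 0.62], [0.3, -1, 0, 0, 0, 0.2, 0.62], [0.3, -1, 0, 0, 0, 0.2, 0.62], [0.3, -1, 0, 0, 0, 0.2, 0.62], [0.3, -1, 0, 0, 0, 0.2, 0.62], [0.3, -1, 0, 0, 0, 0.2, 0.62], [0.3, -1, 0, 0, 0, 0.2, 0.62]])

```text
t: 7.5
tool_pos: [0.5501, 0.0151, 0.1535]
tool_rot: [-0.077, -3.139, -0.0]
contact_force: [0.5, 0.6, -2.9]
opening: 0.0529
```

Call:
carry_out(series=[[0.3, -1, 0, 0, 0, 0.1, 0.62], [0.3, -1, 0, 0, 0, 0.1, 0.62], [0.3, -1, 0, 0, 0, 0, 0.62], [0.3, -1, 0, 0, 0, 0, 0.62], [0.3, -1, 0, 0, 0, 0, 0.62], [0, 0, 0, 0, 0, 0, 0.62], [0, 0, 0, 0, 0, 0, 0.62]])

```text
t: 8.2
tool_pos: [0.5874, -0.109, 0.1535]
tool_rot: [-0.048, -3.139, -0.002]
contact_force: [0.2, 0.5, -2.8]
opening: 0.0531
```

```bash
python3 - <<'E'
from h import *
o=ctrl.get_obs()
w=ctrl.get_image('wrist');save(w,'w6')
print(o['tool_pos'].round(4),o['tool_rot'].round(4),o['opening'],o['contact_force'].round(1))
for n,z in [('nut_centre',.0165),('nut',.0105),('stud',.008),('rail',0),('spare_nut',0),('shackle',0)]: mark(w,n,z,o)
E
```

```text
[ 0.5874 -0.109   0.1535] [-4.8300e-02 -3.1392e+00 -1.8000e-03] 0.05308192084257126 [ 0.2  0.5 -2.8]
nut_centre 0.51 [355.9 257.9] [ 0.6533 -0.0364  0.0165]
nut 0.69 [353.7 255. ] [ 0.6531 -0.0372  0.0105]
nut 0.46 [278.8 267.6] [ 0.6649 -0.1134  0.0105]
stud 0.67 [352.7 253.9] [ 0.6531 -0.0376  0.008 ]
rail 0.88 [352.1 250.1] [ 0.6527 -0.0364  0.    ]
spare_nut 0.56 [469.9 243.1] [0.6486 0.0854 0.    ]
shackle 0.77 [205.9 220.1] [ 0.6146 -0.1856  0.    ]
```

View pics/w6.png

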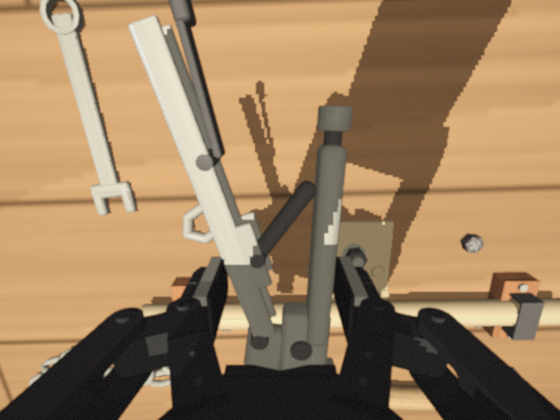

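Call:
carry_out(series=[[0.5, -0.8, -0.5, 0, 0, 0, 0.62], [0.5, -0.8, -0.5, 0, 0, 0, 0.62], [0, 0, 0, 0, 0, 0, 0.62], [0, 0, 0, 0, 0, 0, 0.62]])

```text
t: 8.95
tool_pos: [0.6127, -0.1487, 0.1291]
tool_rot: [-0.047, -3.14, -0.001]
contact_force: [-0.5, 0.6, -2.5]
opening: 0.0532
```

```bash
python3 - <<'E'
from h import *
o=ctrl.get_obs()
w=ctrl.get_image('wrist');save(w,'w7')
print(o['tool_pos'].round(4),o['tool_rot'].round(4),o['opening'],o['contact_force'].round(1))
for n,z in [('nut_centre',.0165),('nut',.0105),('stud',.008),('rail',0)]: mark(w,n,z,o)
x,y=proj(w,[.6533,-.037,.02],o).astype(int);print(x,y);x0=x-50;y0=y-50
cv2.imwrite('pics/z8.png',cv2.resize(w['frame'][y0:y0+100,x0:x0+100],(600,600),interpolation=cv2.INTER_CUBIC));print(x0,y0)
E
```

```text
[ 0.6127 -0.1487  0.1291] [-4.7000e-02 -3.1401e+00 -1.2000e-03] 0.053234478985259355 [-0.5  0.6 -2.5]
nut_centre 0.63 [405.8 244.5] [ 0.6541 -0.0382  0.0165]
nut 0.74 [407.3 244.3] [ 0.6568 -0.0343  0.0105]
nut 0.29 [405.1 244.1] [ 0.6565 -0.0363  0.0105]
stud 0.74 [279.2 265.9] [ 0.6766 -0.1522  0.008 ]
stud 0.66 [403.6 239.6] [ 0.6531 -0.037   0.008 ]
rail 0.38 [189.  22.] [ 0.4696 -0.2151  0.    ]
408 245
358 195
```

View pics/z8.png

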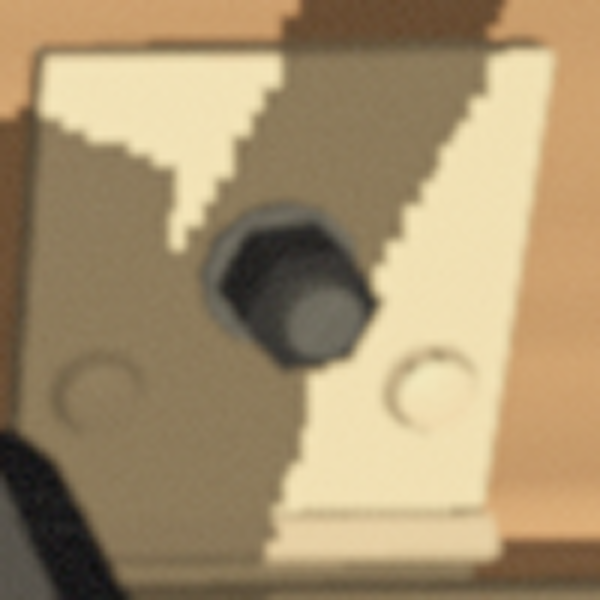

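```bash
python3 - <<'E'
import cv2,numpy as np
a=cv2.imread('pics/w7.png')[222:262,385:430]
b=np.clip(255*(a/255.)**.45,0,255).astype(np.uint8)
cv2.imwrite('pics/z9.png',cv2.resize(b,(675,600),interpolation=cv2.INTER_CUBIC))
E
```

```text
(no output)
```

View pics/z9.png

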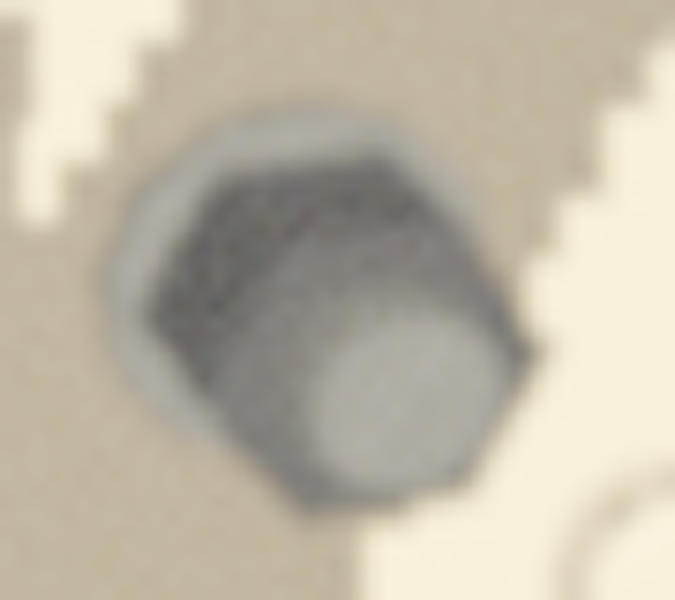

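```bash
cat > nutfit.py <<'E'
from h import *
from scipy.optimize import least_squares
o=ctrl.get_obs();w=ctrl.get_image('wrist')
s=15.;off=np.array([385,222])
pts={'L':(150,310,.0105,1),'UL':(225,178,.0105,1),'UR':(385,160,.0105,1),'R':(530,355,.0225,1),'BR':(465,485,.0225,1),'BL':(310,510,.0225,1)}
obs=np.array([np.array(v[:2])/s+off for v in pts.values()]);zs=[v[2] for v in pts.values()]
# image right=+y world, image down=+x. corner angles (world): L=-y.. 
ang0=np.deg2rad([-90,-150,150,90,30,-30])
def f(p):
    return np.array([proj(w,[p[0]+.01039*np.cos(a+p[2]),p[1]+.01039*np.sin(a+p[2]),z],o) for a,z in zip(ang0,zs)])-obs
r=least_squares(lambda p:f(p).ravel(),[.655,-.037,0]);print(r.x.round(4),f(r.x).round(2))
p=r.x
sc=[atz(w,np.array([403,398])/s+off,.027,o)];print('stud top',sc[0].round(4))
fr=w['frame'][222:262,385:430];b=np.clip(255*(fr/255.)**.45,0,255).astype(np.uint8);B=cv2.resize(b,(675,600),interpolation=cv2.INTER_CUBIC)
for z,col in [(.0105,(0,0,255)),(.0225,(0,255,0))]:
    q=np.array([(proj(w,[p[0]+.01039*np.cos(a+p[2]),p[1]+.01039*np.sin(a+p[2]),z],o)-off+.5)*s-0 for a in ang0[[0,1,2,3,4,5]]])
    cv2.polylines(B,[q.round().astype(np.int32)],True,col,1)
cv2.imwrite('pics/z10.png',B)
# plate edges: from z8 (scale 6, off 358,195): near edge
P=lambda u,v,z:atz(w,(358+u/6,195+v/6),z,o)
a,b=P(42,52,.008),P(553,50,.008);d=b-a;print('near plate edge',a.round(4),b.round(4),'rail yaw',(np.arctan2(d[1],d[0])-np.pi/2).round(4), np.linalg.norm(d).round(4))
E
python3 nutfit.py
```

```text
[ 0.6549 -0.0357  0.1127] [[-1.15  0.18]
 [-0.69 -0.75]
 [ 0.17 -1.05]
 [ 2.06 -0.21]
 [ 0.5   1.04]
 [-0.95  0.87]]
stud top [ 0.6542 -0.0363  0.027 ]
near plate edge [ 0.6183 -0.0739  0.008 ] [0.6202 0.0018 0.008 ] rail yaw -0.0252 0.0757
```

View pics/z10.png

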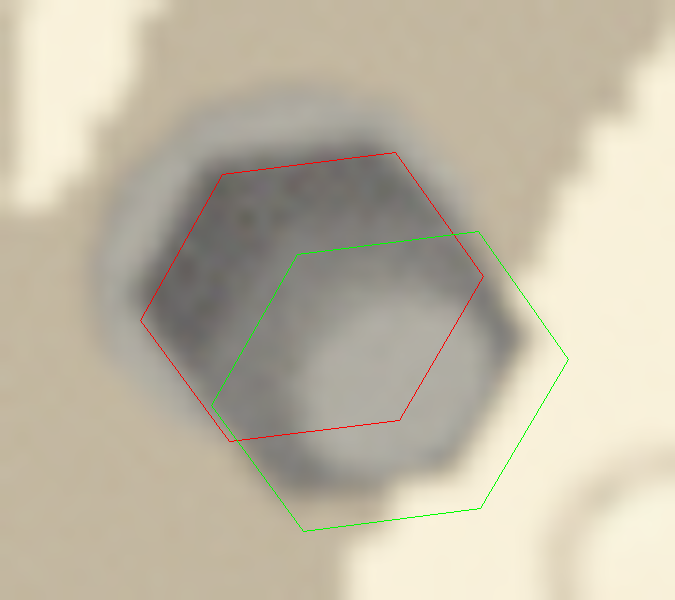

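Call:
carry_out(series=[[1, 1, 0, 0, 0, 0, 0.62], [1, 1, 0, 0, 0, 0, 0.62], [1, 1, 0, 0, 0, 0, 0.62], [1, 1, 0, 0, 0, 0, 0.62], [0.8, 0.7, -0.5, 0, 0, 0, 0.62], [0, 0, -0.8, 0, 0, 0, 0.62], [0, 0, -0.7, 0, 0, 0, 0.62], [0, 0, 0, 0, 0, 0, 0.62], [0, 0, 0, 0, 0, 0, 0.62], [0, 0, 0, 0, 0, 0, 0.62]])

```text
t: 10.25
tool_pos: [0.7332, -0.0323, 0.0806]
tool_rot: [0.048, 3.14, -0.0]
contact_force: [-0.5, 0.9, -3.2]
opening: 0.0532
```

```bash
python3 - <<'E'
from h import *
o=ctrl.get_obs()
w=ctrl.get_image('wrist');save(w,'w8')
np.savez('w8.npz',pos=o['tool_pos'],rot=o['tool_rot'])
print(o['tool_pos'].round(4),o['tool_rot'].round(4),o['opening'],o['contact_force'].round(1))
for n,z in [('nut_centre',.0165),('nut',.0105),('stud',.008),('rail',0)]: mark(w,n,z,o)
E
```

```text
[ 0.7332 -0.0323  0.0806] [ 4.8000e-02  3.1398e+00 -4.0000e-04] 0.05320916055193186 [-0.5  0.9 -3.2]
nut_centre 0.77 [268.4 104.7] [ 0.6529 -0.0381  0.0165]
nut 0.9 [272.7 109.3] [ 0.6558 -0.0356  0.0105]
stud 0.87 [271.4 106.2] [ 0.6539 -0.0365  0.008 ]
rail 0.72 [273.3 103.9] [ 0.6524 -0.0353  0.    ]
```

View pics/w8.png

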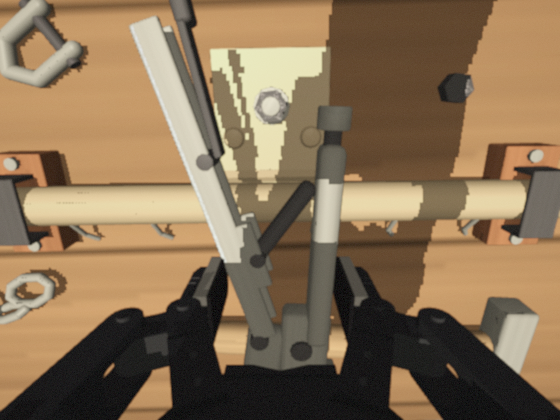

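```bash
python3 - <<'E'
from h import *
a=cv2.imread('pics/w8.png')[85:125,250:294]
cv2.imwrite('pics/z11.png',cv2.resize(a,(660,600),interpolation=cv2.INTER_CUBIC))
E
```

```text
(no output)
```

View pics/z11.png

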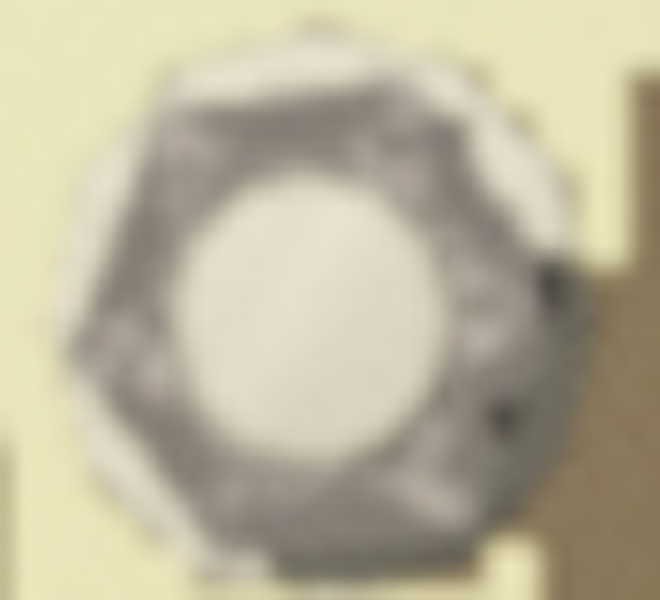

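```bash
cat > t2.py <<'E'
from h import *
from scipy.optimize import least_squares
d=np.load('w8.npz');o=dict(tool_pos=d['pos'],tool_rot=d['rot']);w=ctrl.get_image('wrist')
px=lambda u,v:np.array([250+u/15.-.5+.5/15,85+v/15.-.5+.5/15])
C=[px(*c) for c in [(165,110),(80,345),(205,550),(450,100),(565,290)]]
ang=np.deg2rad([-150,-90,-30,150,90])
def f(p):
    return (np.array([proj(w,[p[0]+p[3]*np.cos(a+p[2]),p[1]+p[3]*np.sin(a+p[2]),.0225],o) for a in ang])-C)
r=least_squares(lambda p:f(p).ravel(),[.655,-.037,0.1,.0104]);print(r.x.round(4),f(r.x).round(1).tolist())
print('yaw deg of hex phi', np.rad2deg(r.x[2])-30, 'rad',r.x[2]-np.pi/6)
print('stud',atz(w,px(312,318),.027,o).round(4),'washer',atz(w,px(325,307),.0105,o).round(4))
a,b=atz(w,(211,49),.008,o),atz(w,(327,47),.008,o);dd=b-a;print('edge',a.round(4),b.round(4),np.arctan2(dd[1],dd[0])-np.pi/2,np.linalg.norm(dd))
t=atz(w,(30,205),.022,o);u=atz(w,(520,200),.022,o);dd=u-t;print('tube',t.round(4),u.round(4),np.arctan2(dd[1],dd[0])-np.pi/2)
E
python3 t2.py
```

```text
[ 0.6539 -0.0364  0.0364  0.01  ] [[1.0, -0.3], [-0.3, -0.2], [0.7, 0.2], [-1.4, -0.8], [0.1, 1.1]]
yaw deg of hex phi -27.912795433478575 rad -0.48717018374983895
stud [ 0.6536 -0.0366  0.027 ] washer [ 0.6531 -0.0365  0.0105]
edge [ 0.6189 -0.0727  0.008 ] [ 6.2e-01 -6.0e-04  8.0e-03] -0.015366995448868437 0.07208181645802401
tube [ 0.7123 -0.2016  0.022 ] [0.719  0.1286 0.022 ] -0.020298754598010227
```

```bash
cat > t3.py <<'E'
from h import *
from scipy.ndimage import map_coordinates
from scipy.optimize import minimize
d=np.load('w8.npz');o=dict(tool_pos=d['pos'],tool_rot=d['rot']);w=ctrl.get_image('wrist')
g=cv2.imread('pics/w8.png').astype(float).mean(2)
def samp(cx,cy,phi,r,edges,z):
    out=[]
    for k in edges:
        n=phi+np.deg2rad(30+60*k); nv=np.array([np.cos(n),np.sin(n)]);tv=np.array([-nv[1],nv[0]])
        for u in np.linspace(-.7,.7,15)*r/np.sqrt(3):
            P=np.array([cx,cy])+nv*r+tv*u
            out.append(proj(w,[*P,z],o))
    return np.array(out)
def score(p,edges,z):
    a=samp(p[0],p[1],p[2],p[3]+.0006,edges,z);b=samp(p[0],p[1],p[2],p[3]-.0006,edges,z)
    A=map_coordinates(g,[a[:,1],a[:,0]],order=1);B=map_coordinates(g,[b[:,1],b[:,0]],order=1)
    return -(A-B).mean()
for z in (.0165,.0225):
  for edges,nm in [((2,3,4,1),'4'),((2,3,4),'robot side 3')]:
    best=None
    for phi in np.deg2rad(np.arange(-45,15,1.)):
        for cx in np.arange(.651,.6571,.001):
            for cy in np.arange(-.039,-.0339,.001):
                for r in (.0085,.009):
                    s=score([cx,cy,phi,r],edges,z)
                    if best is None or s<best[0]: best=(s,cx,cy,np.rad2deg(phi),r)
    print(z,nm,np.round(best,4))
E
time python3 t3.py
```

```text
0.0165 4 [-3.72907e+01  6.53000e-01 -3.70000e-02 -2.50000e+01  8.50000e-03]
0.0165 robot side 3 [-5.7762e+01  6.5300e-01 -3.7000e-02 -2.4000e+01  8.5000e-03]
0.0225 4 [-4.02181e+01  6.54000e-01 -3.60000e-02 -2.40000e+01  9.00000e-03]
0.0225 robot side 3 [-5.48743e+01  6.54000e-01 -3.60000e-02 -2.40000e+01  9.00000e-03]
real	2m7.853s
user	1m58.827s
sys	0m0.213s
```

```bash
cat > plan.py <<'E'
import sys
from h import *
# pliers in tool (from PnP): 
pr=np.array([-0.018,-0.014,0.024]);pt_=np.array([-.0483,.0073,.0082])
R0=np.diag([-1,1,-1.]);RT=Rn.from_rotvec(pr).as_matrix()@R0
NUT=np.array([.6537,-.0364])
def jaws(o):
    Rt=Rn.from_rotvec(o['tool_rot']).as_matrix();X=Rt@RT
    P=Rt@(RT@[.032,0,.008]+pt_)+o['tool_pos'];yaw=np.arctan2(X[1,0],X[0,0]);return P,yaw
def rel(o):
    P,yaw=jaws(o);c,s=np.cos(yaw),np.sin(yaw);d=P[:2]-NUT
    return P,yaw,np.array([c*d[0]+s*d[1],-s*d[0]+c*d[1]])
def need(o,yawT,ahead,side,zj):
    # shift of TCP (world) and turn so that jaws pt = nut + ahead*x + side*y (pliers axes)
    P,yaw=jaws(o);dy=yawT-yaw
    v=P-o['tool_pos'];Rz=Rn.from_rotvec([0,0,dy]).as_matrix();v2=Rz@v
    c,s=np.cos(yawT),np.sin(yawT)
    tgt=np.r_[NUT+[c*ahead-s*side,s*ahead+c*side],zj]
    return tgt-v2-o['tool_pos'],dy
if __name__=='__main__':
    o=ctrl.get_obs();P,yaw,d=rel(o);print('jaws',P.round(4),'yaw',yaw.round(4),'rel nut',d.round(4),'tcp',o['tool_pos'].round(4),'F',o['contact_force'].round(1),'op',o['opening'])
    a=[float(x) for x in sys.argv[1:]]
    if a:
        s,t=need(o,*a);print('shift shares',(s/.025).round(2),'turn shares',round(t/.1,2))
E
python3 plan.py -.42 -.045 .0025 .05;python3 plan.py -.42 -.045 .0025 .019
```

```text
jaws [ 0.8136 -0.0276  0.0804] yaw -0.0538 rel nut [0.1592 0.0174] tcp [ 0.7332 -0.0316  0.0801] F [ 0.   0.3 -2.9] op 0.05298133986169575
shift shares [-7.84  1.63 -1.22] turn shares -3.66
jaws [ 0.8136 -0.0276  0.0804] yaw -0.0538 rel nut [0.1592 0.0174] tcp [ 0.7332 -0.0316  0.0801] F [ 0.   0.3 -2.9] op 0.05298133986169575
shift shares [-7.84  1.63 -2.46] turn shares -3.66
```

Call:
carry_out(series=[[-0.9, 0.18, 0, 0, 0, -0.4, 0.62], [-0.9, 0.18, 0, 0, 0, -0.4, 0.62], [-0.9, 0.18, 0, 0, 0, -0.4, 0.62], [-0.9, 0.18, 0, 0, 0, -0.4, 0.62], [-0.9, 0.18, 0, 0, 0, -0.4, 0.62], [-0.9, 0.18, 0, 0, 0, -0.4, 0.62], [-0.9, 0.18, 0, 0, 0, -0.4, 0.635], [-0.9, 0.18, 0, 0, 0, -0.4, 0.635], [-0.64, 0.19, -0.4, 0, 0, -0.46, 0.635], [0, 0, -0.8, 0, 0, 0, 0.635], [0, 0, 0, 0, 0, 0, 0.635], [0, 0, 0, 0, 0, 0, 0.635]])

```text
t: 11.8
tool_pos: [0.537, 0.0093, 0.0498]
tool_rot: [-0.617, -3.08, 0.0]
contact_force: [1.1, 0.7, -3.0]
opening: 0.0539
```

```bash
python3 plan.py -.42 -.045 .0025 .019; cat > look.py <<'E'
import sys
from h import *
n=sys.argv[1];C=[float(v) for v in sys.argv[2:5]]
o=ctrl.get_obs();w=ctrl.get_image('wrist');save(w,'w'+n);b=ctrl.get_image('side');save(b,'s'+n)
x,y=proj(b,C).astype(int);x0=max(0,x-60);y0=max(0,y-50)
cv2.imwrite('pics/sz%s.png'%n,cv2.resize(b['frame'][y0:y0+100,x0:x0+120],(720,600),interpolation=cv2.INTER_CUBIC));print('side crop',x0,y0)
print(o['t'],o['tool_pos'].round(4),o['opening'])
E
python3 look.py 9 .63 0 .03
```

```text
jaws [ 0.6135 -0.0157  0.05  ] yaw -0.4196 rel nut [-0.0452  0.0025] tcp [0.537  0.0093 0.0498] F [ 1.1  0.7 -3. ] op 0.05387812316122034
shift shares [ 0.01 -0.   -1.24] turn shares -0.0
side crop 276 143
11.8 [0.537  0.0093 0.0498] 0.05387812316122034
```

View pics/w9.png

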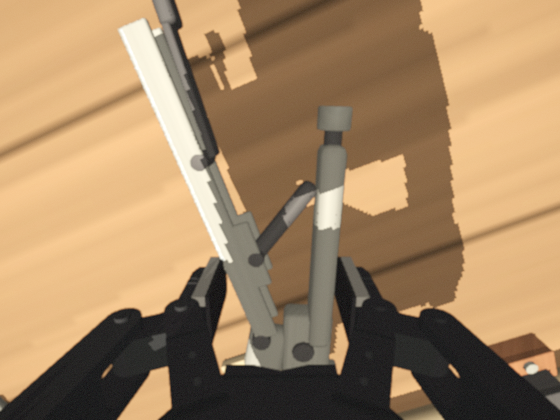

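View pics/sz9.png

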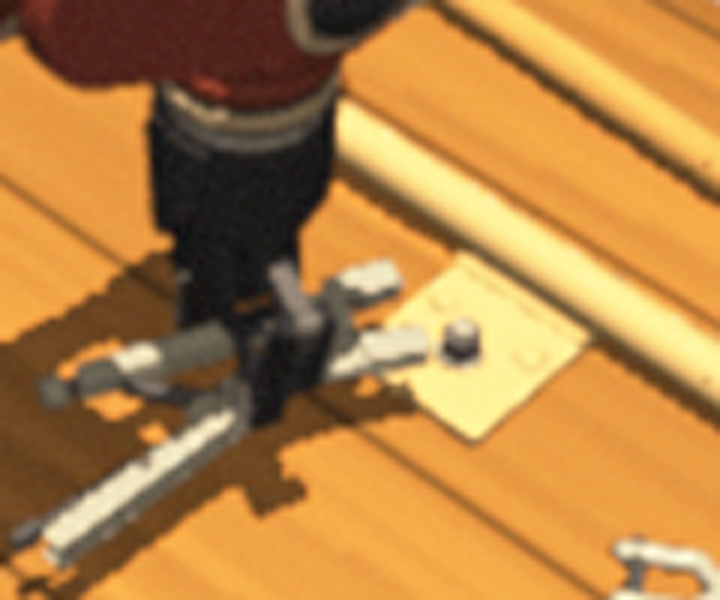

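Call:
carry_out(series=[[0, 0, -0.62, 0, 0, 0, 0.635], [0, 0, -0.6, 0, 0, 0, 0.635], [0, 0, 0, 0, 0, 0, 0.635], [0, 0, 0, 0, 0, 0, 0.635]])

```text
t: 12.3
tool_pos: [0.536, 0.0094, 0.0177]
tool_rot: [-0.617, -3.078, 0.0]
contact_force: [-0.5, -0.1, -2.8]
opening: 0.0546
```

```bash
cat > ov.py <<'E'
import sys
from h import *; from plan import *
n=sys.argv[1];gap=float(sys.argv[2]) if len(sys.argv)>2 else .024
o=ctrl.get_obs();b=ctrl.get_image('side');save(b,'s'+n)
Rt=Rn.from_rotvec(o['tool_rot']).as_matrix()
x,y=proj(b,[.64,-.03,.02]).astype(int);x0=x-44;y0=y-33;S=9
B=cv2.resize(b['frame'][y0:y0+66,x0:x0+88],None,fx=S,fy=S,interpolation=cv2.INTER_CUBIC)
def dr(Ps,col,cl=False):
    q=np.array([(proj(b,P)-[x0,y0]+.5)*S for P in Ps]).round().astype(np.int32);cv2.polylines(B,[q],cl,col,1)
T=lambda p:Rt@(RT@np.array(p)+pt_)+o['tool_pos']
# fixed jaw bottom/top inner edges
dr([T([.0,.009,.015]),T([.047,.009,.015]),T([.047,.009,.001]),T([.0,.009,.001])],(0,0,255))
for z in(.0105,.0225): dr([[NUT[0]+.01039*np.cos(a),NUT[1]+.01039*np.sin(a),z] for a in -.428+np.arange(6)*np.pi/3],(255,0,0),True)
cv2.imwrite('pics/ov%s.png'%n,B)
P,yaw,d=rel(o);print('jaws',P.round(4),'yaw',yaw.round(4),'rel',d.round(4),'F',o['contact_force'].round(1),o['opening'])
E
python3 ov.py 10
```

```text
jaws [ 0.6124 -0.0156  0.0177] yaw -0.4197 rel [-0.0462  0.0022] F [-0.5 -0.1 -2.8] 0.054567807368558804
```

View pics/ov10.png

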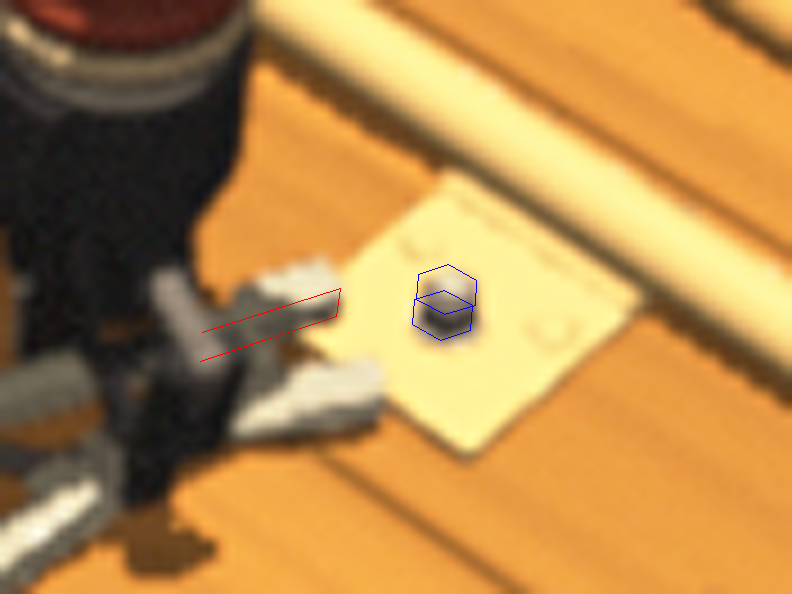

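```bash
python3 plan.py -.42 0 .0025 .0192
```

```text
jaws [ 0.6132 -0.0157  0.0186] yaw -0.4197 rel nut [-0.0455  0.0024] tcp [0.5367 0.0093 0.0185] F [ 0.3  0.3 -2.8] op 0.0543613396047412
shift shares [ 1.66 -0.74  0.02] turn shares -0.0
```

Call:
carry_out(series=[[0.2, -0.09, 0.06, 0, 0, 0, 0.635], [0.4, -0.18, 0, 0, 0, 0, 0.635], [0.4, -0.18, 0, 0, 0, 0, 0.635], [0.4, -0.18, 0, 0, 0, 0, 0.635], [0, 0, 0, 0, 0, 0, 0.635]])

```text
t: 12.85
tool_pos: [0.5742, -0.0074, 0.0213]
tool_rot: [0.618, 3.078, -0.0]
contact_force: [0.0, -1.0, -2.7]
opening: 0.0544
```

```bash
python3 ov.py 11;python3 plan.py -.42 0 .0025 .0192
```

```text
jaws [ 0.6506 -0.0325  0.0217] yaw -0.4205 rel [-0.0044  0.0023] F [ 0.  -1.  -2.7] 0.05437265504138604
jaws [ 0.6495 -0.032   0.0211] yaw -0.4204 rel nut [-0.0056  0.0023] tcp [ 0.5731 -0.007   0.0208] F [ 0.1  0.  -3. ] op 0.05419519030289354
shift shares [ 0.21 -0.08 -0.08] turn shares 0.0
```

View pics/ov11.png

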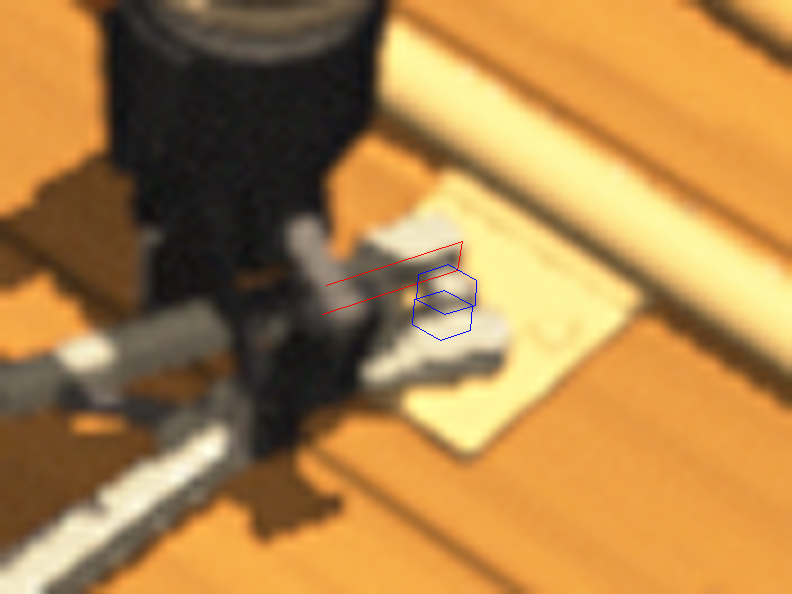

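Call:
carry_out(series=[[0.17, -0.07, -0.05, 0, 0, 0, 0.635], [0, 0, 0, 0, 0, 0, 0.635], [0, 0, 0, 0, 0, 0, 0.635]])

```text
t: 13.2
tool_pos: [0.576, -0.0081, 0.0191]
tool_rot: [-0.617, -3.08, -0.0]
contact_force: [0.6, -0.3, -3.8]
opening: 0.0547
```

```bash
python3 ov.py 12;python3 plan.py -.42 0 .0025 .0192
```

```text
jaws [ 0.6524 -0.0331  0.0193] yaw -0.4197 rel [-0.0025  0.0025] F [ 0.6 -0.3 -3.8] 0.05469149667524904
jaws [ 0.6524 -0.0331  0.0193] yaw -0.4196 rel nut [-0.0026  0.0025] tcp [ 0.5759 -0.0081  0.0191] F [ 0.1  0.6 -3.3] op 0.05440758791229137
shift shares [ 0.09 -0.04 -0.  ] turn shares -0.0
```

View pics/ov12.png

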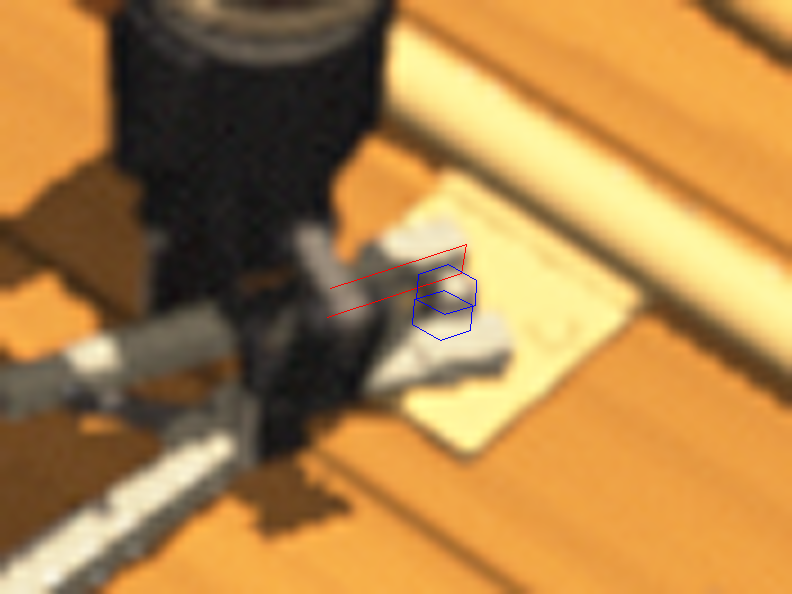

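Call:
carry_out(series=[[0.1, -0.045, 0, 0, 0, 0, 0.635], [0, 0, 0, 0, 0, 0, 0.635], [0, 0, 0.01, 0, 0, 0, 0.62], [0, 0, 0.01, 0, 0, 0, 0.6], [0, 0, 0.01, 0, 0, 0, 0.59], [0, 0, 0.01, 0, 0, 0, 0.58], [0, 0, 0, 0, 0, 0, 0.58]], grip_force=40)

```text
t: 13.95
tool_pos: [0.5789, -0.0088, 0.0204]
tool_rot: [0.617, 3.08, 0.001]
contact_force: [1.0, 3.4, -3.1]
opening: 0.0494
```

```bash
python3 ov.py 13;python3 plan.py -.42 0 .0025 .0192; python3 look.py 13 .64 -.03 .02
```

```text
jaws [ 0.6554 -0.0338  0.0207] yaw -0.4193 rel [0.0005 0.0031] F [ 1.   3.4 -3.1] 0.04937508204410078
jaws [ 0.6554 -0.0338  0.0207] yaw -0.4192 rel nut [0.0005 0.003 ] tcp [ 0.5789 -0.0088  0.0204] F [ 2.3  3.2 -3.5] op 0.049777539082121416
shift shares [-0.03 -0.01 -0.06] turn shares -0.01
side crop 287 149
14.0 [ 0.5789 -0.0088  0.0204] 0.049777539082121416
```

View pics/ov13.png

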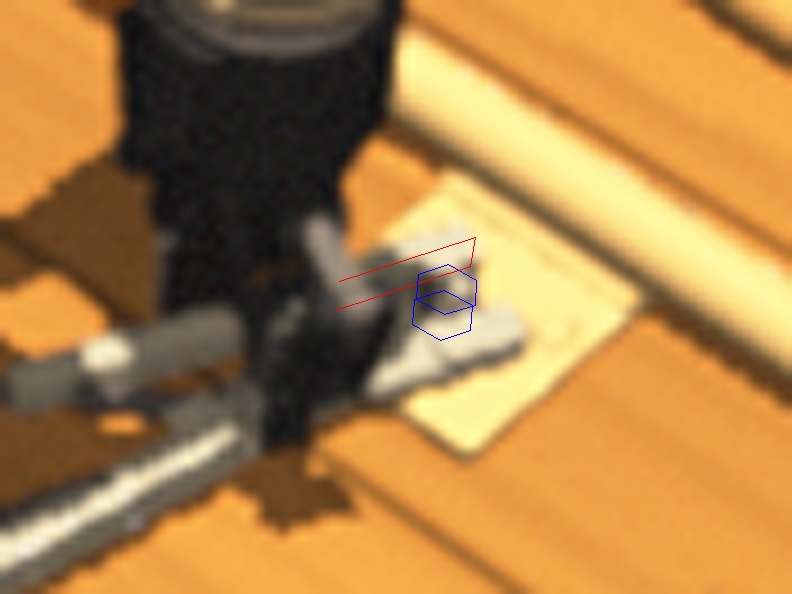

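View pics/w13.png

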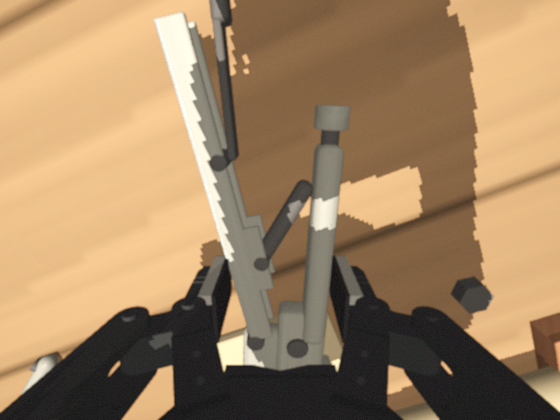

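Call:
carry_out(series=[[0.028, 0.06, 0.01, 0, 0, 0, 0.56], [0.014, 0.031, 0.01, 0, 0, 0, 0.54], [0.014, 0.031, 0.01, 0, 0, 0, 0.52], [0, 0, 0, 0, 0, 0, 0.52], [0, 0, 0, 0, 0, 0, 0.52]], grip_force=50)

```text
t: 14.6
tool_pos: [0.5801, -0.0061, 0.021]
tool_rot: [-0.617, -3.08, -0.0]
contact_force: [0.8, 5.4, -2.9]
opening: 0.0444
```

```bash
python3 plan.py; python3 look.py 14 .64 -.03 .02
```

```text
jaws [ 0.6566 -0.0311  0.0213] yaw -0.4198 rel nut [0.0005 0.006 ] tcp [ 0.5801 -0.0061  0.021 ] F [ 0.8  5.4 -2.9] op 0.0443637205393211
side crop 287 149
14.6 [ 0.5801 -0.0061  0.021 ] 0.0443637205393211
```

View pics/w14.png

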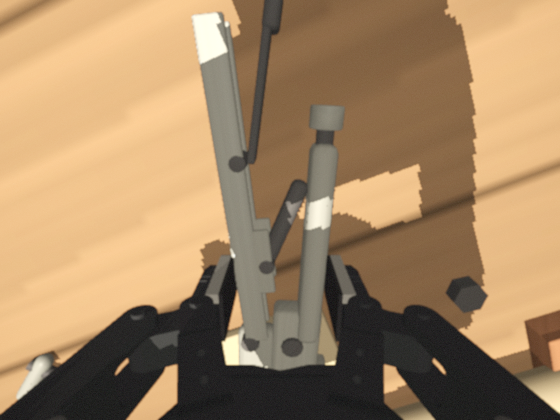

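View pics/sz14.png

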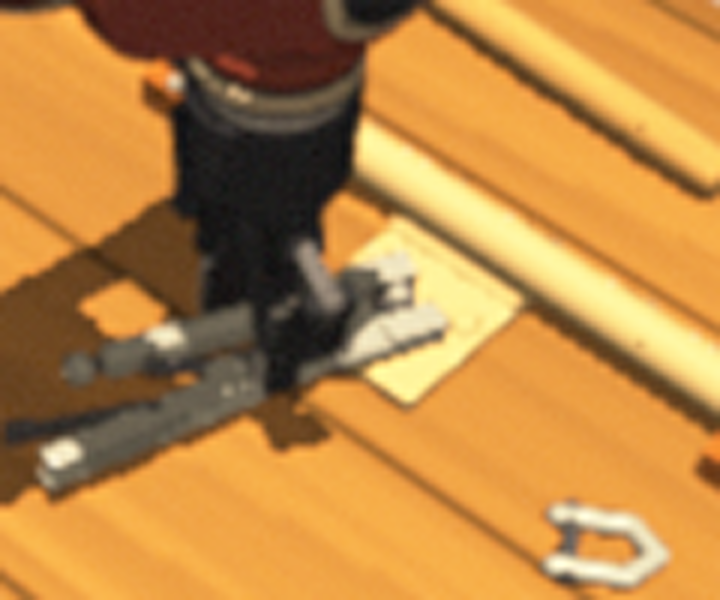

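Call:
carry_out(series=[[0.02, 0.05, 0.005, 0, 0, 0, 0.5], [0.014, 0.031, 0.005, 0, 0, 0, 0.48], [0.014, 0.031, 0.005, 0, 0, 0, 0.46], [0.007, 0.015, 0, 0, 0, 0, 0.45], [0, 0, 0, 0, 0, 0, 0.44], [0, 0, 0, 0, 0, 0, 0.44]], grip_force=60)

```text
t: 15.3
tool_pos: [0.582, -0.004, 0.022]
tool_rot: [0.618, 3.079, -0.002]
contact_force: [-0.3, -2.1, 1.2]
opening: 0.0375
```

```bash
python3 plan.py; python3 look.py 15 .64 -.03 .02
```

```text
jaws [ 0.6585 -0.029   0.0224] yaw -0.42 rel nut [0.0013 0.0087] tcp [ 0.582 -0.004  0.022] F [-0.3 -2.1  1.2] op 0.03754271346289961
side crop 287 149
15.3 [ 0.582 -0.004  0.022] 0.03754271346289961
```

View pics/w15.png

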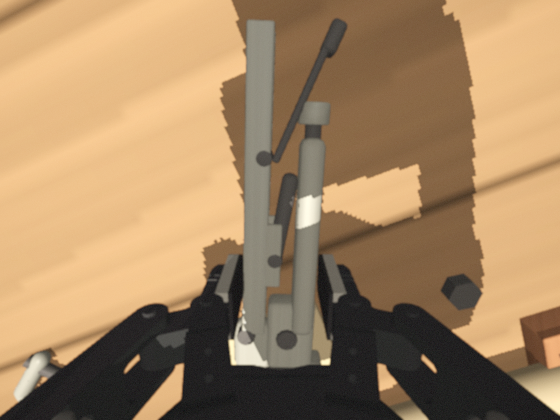

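View pics/sz15.png

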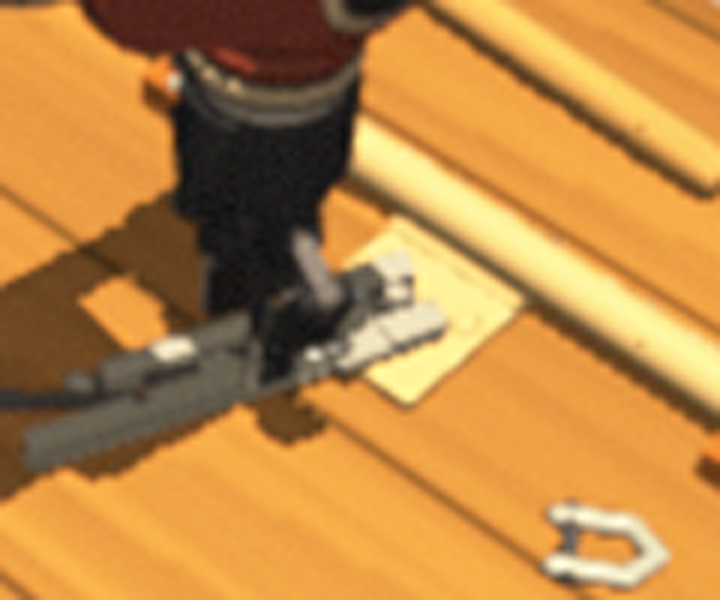

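```bash
cat > arc.py <<'E'
import sys
from plan import *
o=ctrl.get_obs();v=o['tool_pos'][:2]-NUT
st=float(sys.argv[1]);n=int(sys.argv[2]);prev=v
for k in range(1,n+1):
    c,s=np.cos(st*k),np.sin(st*k);q=np.array([c*v[0]-s*v[1],s*v[0]+c*v[1]]);print(((q-prev)/.025).round(3).tolist());prev=q
E
python3 arc.py .06 12
```

```text
[-0.073, -0.174]
[-0.062, -0.178]
[-0.051, -0.182]
[-0.04, -0.184]
[-0.029, -0.187]
[-0.018, -0.188]
[-0.007, -0.189]
[0.005, -0.189]
[0.016, -0.188]
[0.027, -0.187]
[0.038, -0.185]
[0.049, -0.182]
```

Call:
carry_out(series=[[0, 0, 0, 0, 0, 0, 0.455], [0, 0, 0, 0, 0, 0, 0.46], [0, 0, 0, 0, 0, 0, 0.46]], grip_force=30)

```text
t: 15.7
tool_pos: [0.582, -0.0034, 0.0217]
tool_rot: [0.617, 3.079, -0.001]
contact_force: [1.0, -1.9, 1.2]
opening: 0.0393
```

```bash
python3 plan.py; python3 arc.py .06 12; python3 look.py 16 .64 -.03 .02
```

```text
jaws [ 0.6584 -0.0283  0.022 ] yaw -0.4195 rel nut [0.001  0.0093] tcp [ 0.582  -0.0034  0.0217] F [ 1.  -1.9  1.2] op 0.03933237974308822
[-0.074, -0.174]
[-0.064, -0.179]
[-0.053, -0.182]
[-0.042, -0.185]
[-0.031, -0.187]
[-0.019, -0.189]
[-0.008, -0.189]
[0.003, -0.189]
[0.015, -0.189]
[0.026, -0.188]
[0.037, -0.186]
[0.048, -0.183]
side crop 287 149
15.7 [ 0.582  -0.0034  0.0217] 0.03933237974308822
```

View pics/w16.png

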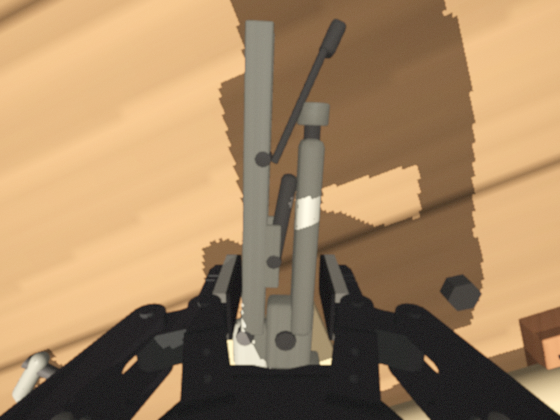

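Call:
carry_out(series=[[-0.07, -0.17, 0, 0, 0, 0.6, 0.46], [-0.064, -0.18, 0, 0, 0, 0.6, 0.46], [-0.053, -0.18, 0, 0, 0, 0.6, 0.46], [-0.042, -0.185, 0, 0, 0, 0.6, 0.46], [0, 0, 0, 0, 0, 0, 0.46]])

```text
t: 16.3
tool_pos: [0.5765, -0.02, 0.0216]
tool_rot: [0.245, 3.13, 0.004]
contact_force: [4.1, 3.7, -1.5]
opening: 0.0395
```

```bash
python3 plan.py; python3 arc.py .06 10; python3 look.py 17 .64 -.03 .02
```

```text
jaws [ 0.6567 -0.0261  0.0219] yaw -0.1805 rel nut [0.0011 0.0106] tcp [ 0.5765 -0.02    0.0216] F [ 4.1  3.7 -1.5] op 0.03952439124268185
[-0.034, -0.186]
[-0.023, -0.188]
[-0.011, -0.189]
[0.0, -0.189]
[0.011, -0.189]
[0.023, -0.188]
[0.034, -0.186]
[0.045, -0.184]
[0.056, -0.181]
[0.067, -0.177]
side crop 287 149
16.3 [ 0.5765 -0.02    0.0216] 0.03952439124268185
```

View pics/w17.png

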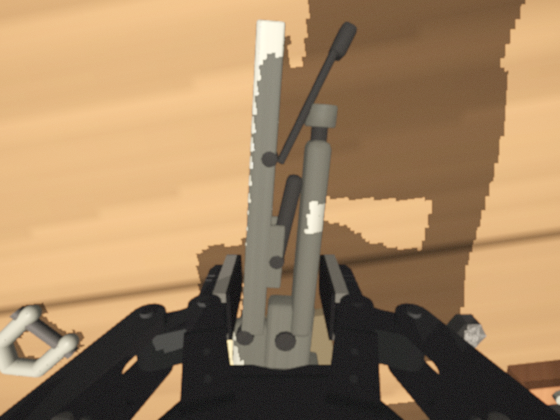

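View pics/sz17.png

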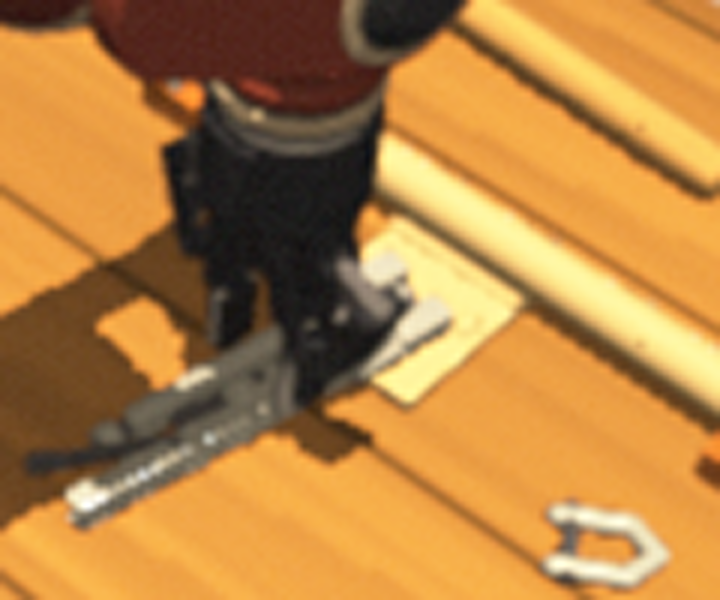

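Call:
carry_out(series=[[0, -0.186, 0, 0, 0, 0.6, 0.46], [-0.01, -0.188, 0, 0, 0, 0.6, 0.46], [0, -0.189, 0, 0, 0, 0.6, 0.46], [0.01, -0.189, 0, 0, 0, 0.6, 0.46], [0.02, -0.189, 0, 0, 0, 0.6, 0.46], [0, 0, 0, 0, 0, 0, 0.46]])

```text
t: 17.0
tool_pos: [0.5755, -0.043, 0.0211]
tool_rot: [0.226, -3.131, -0.006]
contact_force: [0.6, 5.8, 2.0]
opening: 0.0392
```

```bash
python3 plan.py; python3 arc.py .06 6
```

```text
jaws [ 0.654  -0.0252  0.0212] yaw 0.1198 rel nut [0.0016 0.0111] tcp [ 0.5755 -0.043   0.0211] F [0.6 5.8 2. ] op 0.03915729676402506
[0.021, -0.187]
[0.033, -0.185]
[0.044, -0.183]
[0.055, -0.18]
[0.065, -0.177]
[0.076, -0.172]
```

Call:
carry_out(series=[[0.021, -0.187, 0, 0, 0, 0.6, 0.46], [0.033, -0.185, 0, 0, 0, 0.6, 0.46], [0.044, -0.183, 0, 0, 0, 0.6, 0.46], [0.055, -0.18, 0, 0, 0, 0.6, 0.46], [0.065, -0.177, 0, 0, 0, 0.6, 0.46], [0, 0, 0, 0, 0, 0, 0.46]])

```text
t: 17.6
tool_pos: [0.5809, -0.0655, 0.021]
tool_rot: [0.691, -3.063, -0.007]
contact_force: [0.3, 5.7, 2.2]
opening: 0.0395
```

```bash
python3 plan.py; python3 look.py 18 .64 -.03 .02
```

```text
jaws [ 0.6505 -0.0253  0.0212] yaw 0.4198 rel nut [0.0016 0.0114] tcp [ 0.5809 -0.0655  0.021 ] F [0.3 5.7 2.2] op 0.039523035254447905
side crop 287 149
17.6 [ 0.5809 -0.0655  0.021 ] 0.039523035254447905
```

View pics/w18.png

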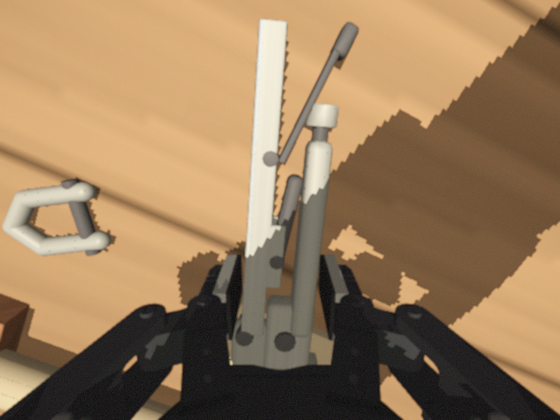

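View pics/sz18.png

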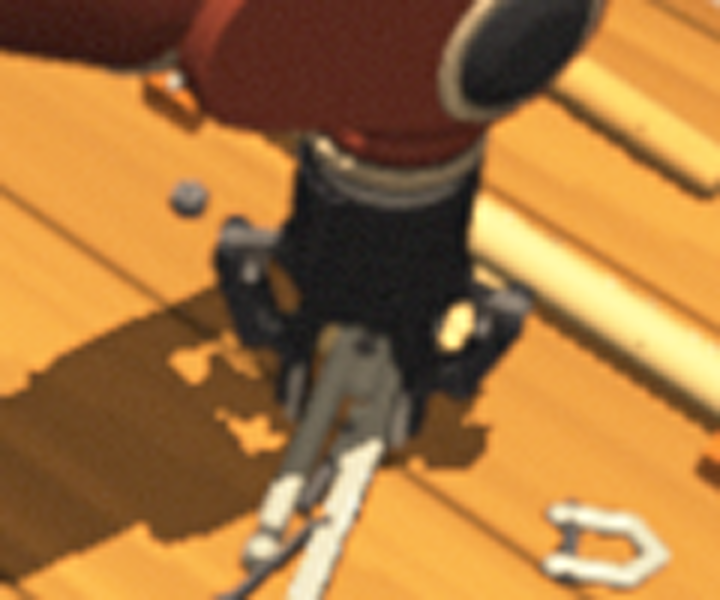

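Call:
carry_out(series=[[0, 0, 0, 0, 0, 0, 0.52], [0, 0, 0, 0, 0, 0, 0.65], [0, 0, 0.4, 0, 0, 0, 0.8], [0, 0, 1, 0, 0, 0, 1], [0, 0, 1, 0, 0, 0, 1], [-0.5, -0.2, 1, 0, 0, 0, 1], [-0.9, -0.35, 0.5, 0, 0, 0, 1], [-0.9, -0.35, 0, 0, 0, 0, 1], [-0.8, -0.35, 0, 0, 0, 0, 1], [-0.8, -0.31, 0, 0, 0, 0, 1], [0, 0, 0, 0, 0, 0, 1], [0, 0, 0, 0, 0, 0, 1]])

```text
t: 18.9
tool_pos: [0.4845, -0.1066, 0.1196]
tool_rot: [-0.691, 3.064, -0.001]
contact_force: [0.0, 0.1, -0.5]
opening: 0.0855
```

```bash
python3 look.py 19 .58 -.06 .02; python3 - <<'E'
from h import *
o=ctrl.get_obs();w=ctrl.get_image('wrist')
for n,z in [('lever_pad',.02),('lever',.02),('pliers',.011),('pliers_jaws',.019),('nut_centre',.0165),('pliers_grip',.02)]: mark(w,n,z,o)
E
```

```text
side crop 281 167
18.9 [ 0.4845 -0.1066  0.1196] 0.08545741949312188
lever_pad 0.73 [307.1 209.4] [ 0.4764 -0.0871  0.02  ]
lever 0.9 [270.5 253.5] [ 0.5254 -0.0973  0.02  ]
pliers 0.83 [275.1 345.5] [ 0.6186 -0.0493  0.011 ]
pliers_jaws 0.82 [272.  376.8] [ 0.6481 -0.0388  0.019 ]
pliers_grip 0.87 [269.9 306.4] [ 0.5738 -0.0754  0.02  ]
pliers_grip 0.53 [270.3 378.4] [ 0.6497 -0.0398  0.02  ]
pliers_grip 0.25 [306.9 208. ] [ 0.4754 -0.0878  0.02  ]
```

View pics/w19.png

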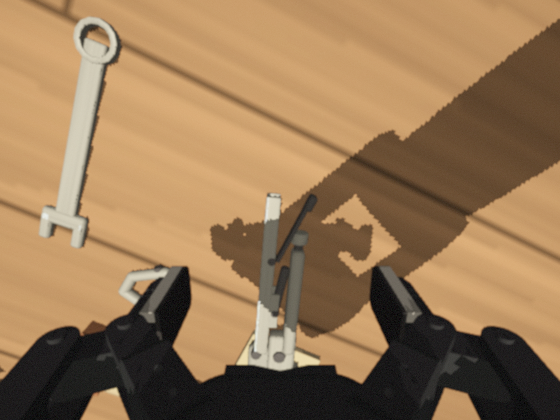

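View pics/sz19.png

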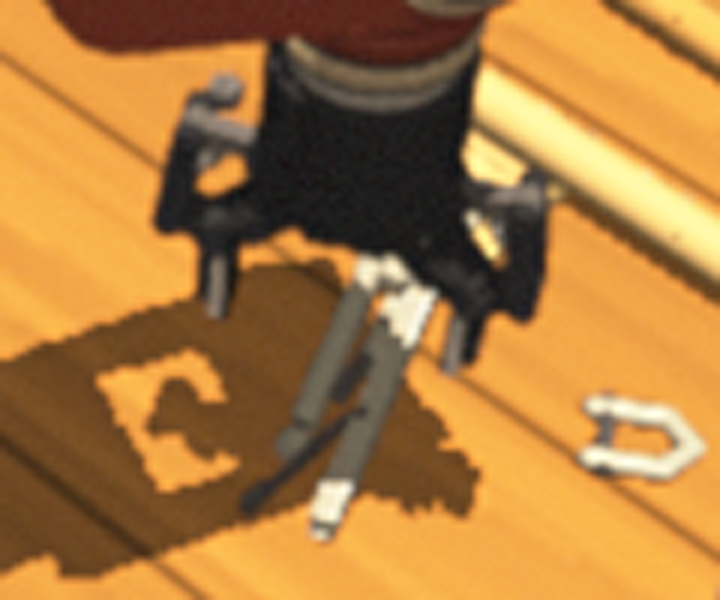

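```bash
cat > tri.py <<'E'
from h import *
def tri(b,ps,w,pw,o):
    a,d=ray(b,ps);c,e=ray(w,pw,o);d=d/np.linalg.norm(d);e=e/np.linalg.norm(e)
    A=np.array([[1,-d@e],[d@e,-1]]);s,t=np.linalg.solve(A,[(c-a)@d,(c-a)@e]);P,Q=a+s*d,c+t*e
    return (P+Q)/2,np.linalg.norm(P-Q)
E
python3 - <<'E'
from tri import *
o=ctrl.get_obs();w=ctrl.get_image('wrist');b=ctrl.get_image('side')
for n,ps,pw in [('pad end',(322,250),(311,200)),('handle tail',(334.3,255.5),(273.5,197)),('knob',(329,240.5),(299,238))]:
    X,e=tri(b,ps,w,pw,o);print(n,X.round(4),e.round(4))
for n in ['lever_pad','lever']:
    p=ctrl.mark_of(w,n)[0];q=ctrl.mark_of(b,n)
    for qq in q[:2]:
        X,e=tri(b,np.array(qq['position'])*[560,420],w,np.array(p['position'])*[560,420],o);print(n,qq['p'],X.round(4),e.round(4))
a=cv2.imread('pics/w19.png')[185:375,220:360];cv2.imwrite('pics/z20.png',cv2.resize(a,None,fx=3.15,fy=3.15,interpolation=cv2.INTER_CUBIC))
E
```

```text
pad end [ 0.4698 -0.086   0.0091] 0.0013
handle tail [ 0.4848 -0.1149 -0.0028] 0.0027
knob [ 0.5056 -0.0792  0.0081] 0.001
lever_pad 0.48 [ 0.4786 -0.0824  0.0048] 0.0078
lever 0.53 [ 0.554  -0.0862 -0.0392] 0.0026
```

View pics/z20.png

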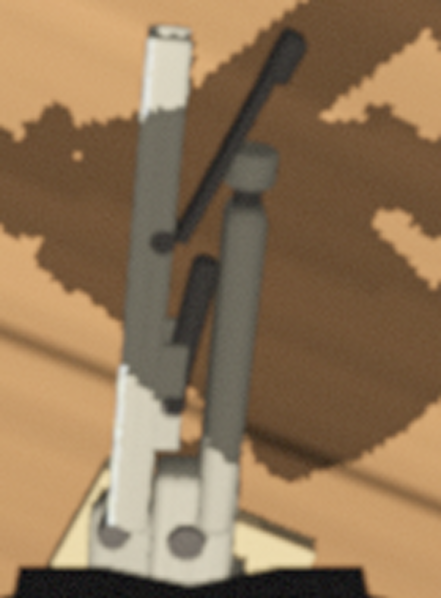

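```bash
cat > t5.py <<'E'
from h import *
o=ctrl.get_obs();w=ctrl.get_image('wrist')
P=lambda u,v,z: atz(w,(220+u/3.15,185+v/3.15),z,o)
a,b=P(146,62,.018),P(110,500,.0265);d=b-a;yaw=np.arctan2(d[1],d[0]);print('yaw moving back edge',yaw)
a2,b2=P(265,210,.0215),P(237,470,.026);d=b2-a2;print('yaw fixed outer',np.arctan2(d[1],d[0]))
yaw=(yaw+np.arctan2(d[1],d[0]))/2
c,s=np.cos(yaw),np.sin(yaw)
pad=P(287,58,.014);print('pad',pad.round(4),'handle back',a.round(4),'tail',P(170,30,.018).round(4))
v=(pad-a)[:2];print('pad rel back along/across',(c*v[0]+s*v[1]).round(4),(-s*v[0]+c*v[1]).round(4),'yaw',yaw)
po=P(303,50,.014);v=(po-a)[:2];wid=-s*v[0]+c*v[1];print('outer width',wid)
ty=Rn.from_rotvec(o['tool_rot']).as_matrix()[:,1];print('tool yaw',np.arctan2(ty[1],ty[0])-np.pi/2,o['tool_pos'])
mid=a[:2]+np.array([-s,c])*wid/2;mid+=np.array([c,s])*(c*(pad-a)[0]+s*(pad-a)[1]);print('target mid',mid.round(4),'shift shares',((mid-o['tool_pos'][:2])/.025).round(3),'turn',(yaw-(np.arctan2(ty[1],ty[0])-np.pi/2))/.1)
E
python3 t5.py
```

```text
yaw moving back edge 0.35334306342568716
yaw fixed outer 0.3635511477000511
pad [ 0.4708 -0.0852  0.014 ] handle back [ 0.4866 -0.1187  0.018 ] tail [ 0.4761 -0.1167  0.018 ]
pad rel back along/across -0.003 0.0369 yaw 0.35844710556286913
outer width 0.04082601420283876
tool yaw 0.44442364257740774 [ 0.48425169 -0.10629334  0.11889948]
target mid [ 0.4766 -0.1006] shift shares [-0.307  0.226] turn -0.8597653701453861
```

Call:
carry_out(series=[[-0.15, 0.11, -0.3, 0, 0, -0.43, 1], [-0.15, 0.11, -0.8, 0, 0, -0.43, 1], [0, 0, -0.8, 0, 0, 0, 1], [0, 0, -0.6, 0, 0, 0, 1], [0, 0, 0, 0, 0, 0, 1], [0, 0, 0, 0, 0, 0, 1]], grip_force=30)

```text
t: 20.3
tool_pos: [0.4768, -0.1008, 0.0566]
tool_rot: [0.56, -3.091, -0.0]
contact_force: [0.1, -0.6, 0.8]
opening: 0.0855
```

```bash
python3 look.py 21 .5 -.08 .02; python3 plan.py
```

```text
side crop 267 189
20.3 [ 0.4768 -0.1008  0.0566] 0.08554313880306422
jaws [ 0.5505 -0.0671  0.058 ] yaw 0.3343 rel nut [-0.1075  0.0049] tcp [ 0.4777 -0.1012  0.0577] F [0.1 0.5 0.6] op 0.08521047353344631
```

View pics/w21.png

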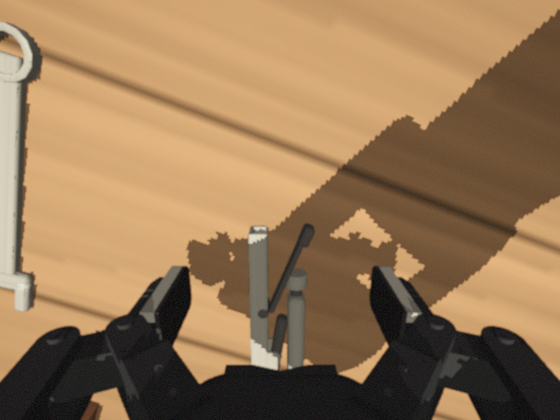

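View pics/sz21.png

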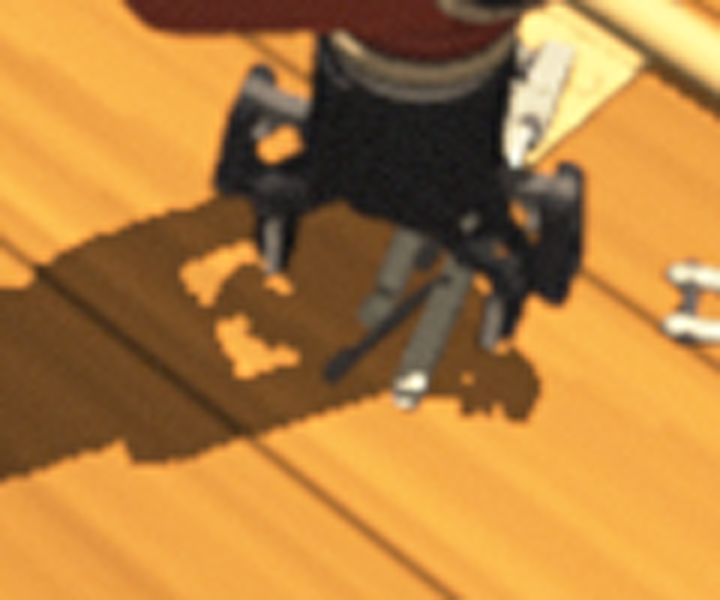

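Call:
carry_out(series=[[0, 0, -0.8, 0, 0, 0, 1], [0, 0, -0.84, 0, 0, 0, 0.9], [0, 0, 0, 0, 0, 0, 0.7], [0, 0, 0, 0, 0, 0, 0.6], [0, 0, 0, 0, 0, 0, 0.56], [0, 0, 0, 0, 0, 0, 0.53], [0, 0, 0, 0, 0, 0, 0.53]])

```text
t: 21.1
tool_pos: [0.4775, -0.1011, 0.0165]
tool_rot: [-0.56, 3.09, -0.002]
contact_force: [-0.4, -0.5, -0.6]
opening: 0.0452
```

```bash
python3 look.py 22 .5 -.08 .02; python3 plan.py
```

```text
side crop 267 189
21.1 [ 0.4775 -0.1011  0.0165] 0.045230433625762255
jaws [ 0.55   -0.0668  0.0163] yaw 0.3343 rel nut [-0.108   0.0053] tcp [ 0.4771 -0.1009  0.016 ] F [-0.4 -0.2 -0. ] op 0.04554713722187479
```

View pics/w22.png

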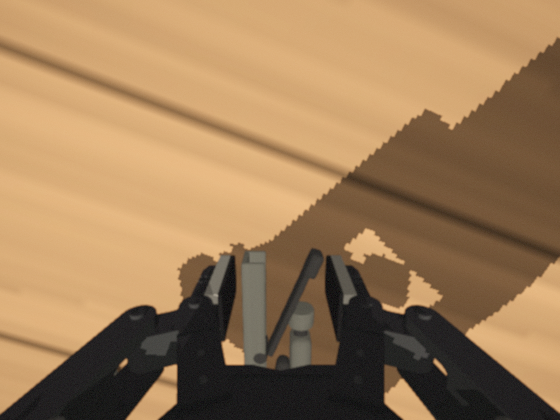

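View pics/sz22.png

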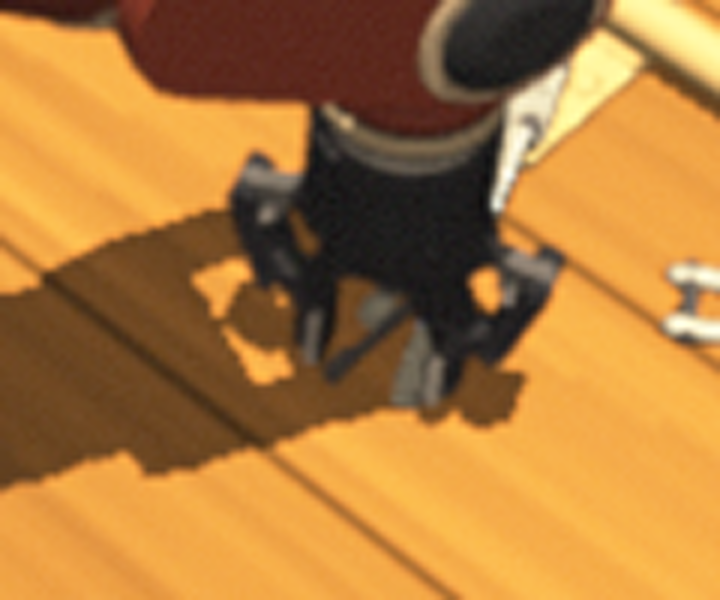

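Call:
carry_out(series=[[-0.19, -0.07, 0, 0, 0, 0, 0.53], [0, 0, 0, 0, 0, 0, 0.5], [0, 0, 0, 0, 0, 0, 0.48], [0, 0, 0, 0, 0, 0, 0.46], [0, 0, 0, 0, 0, 0, 0.45], [0, 0, 0, 0, 0, 0, 0.44], [0, 0, 0, 0, 0, 0, 0.43], [0, 0, 0, 0, 0, 0, 0.42]], grip_force=25)

```text
t: 22.0
tool_pos: [0.4722, -0.1031, 0.0157]
tool_rot: [0.56, -3.091, 0.002]
contact_force: [-1.6, -4.3, 1.6]
opening: 0.0361
```

```bash
python3 look.py 23 .5 -.08 .02; python3 plan.py
```

```text
side crop 267 189
22.0 [ 0.4722 -0.1031  0.0157] 0.03607840129290311
jaws [ 0.5451 -0.0689  0.0159] yaw 0.3343 rel nut [-0.1133  0.005 ] tcp [ 0.4722 -0.103   0.0157] F [-1.9 -4.7  1.5] op 0.03627840664788999
```

View pics/w23.png

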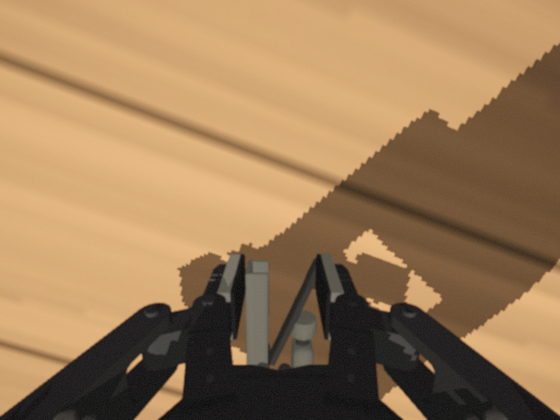

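Call:
carry_out(series=[[0, 0, 0, 0, 0, 0, 0.41], [0, 0, 0, 0, 0, 0, 0.4], [0, 0, 0, 0, 0, 0, 0.39], [0, 0, 0, 0, 0, 0, 0.38]])

```text
t: 22.5
tool_pos: [0.4724, -0.1034, 0.016]
tool_rot: [-0.56, 3.091, -0.003]
contact_force: [-1.9, -5.7, 3.7]
opening: 0.0324
```

```bash
python3 look.py 24 .5 -.08 .02; python3 plan.py
```

```text
side crop 267 189
22.5 [ 0.4724 -0.1034  0.016 ] 0.03244615138228578
jaws [ 0.5452 -0.0693  0.0162] yaw 0.3345 rel nut [-0.1133  0.0045] tcp [ 0.4724 -0.1034  0.016 ] F [-2.2 -5.5  3.1] op 0.03257695891063537
```

View pics/w24.png

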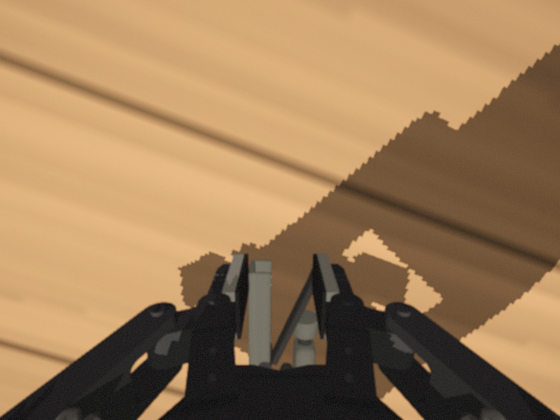

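View pics/sz24.png

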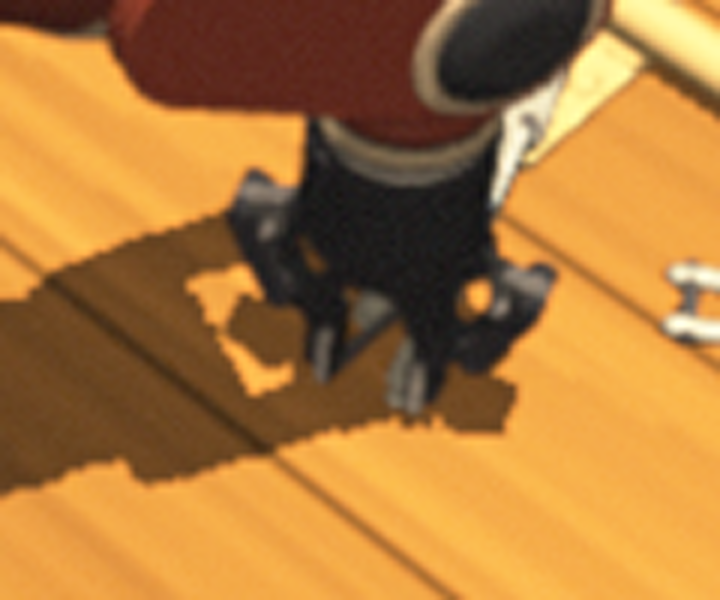

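Call:
carry_out(series=[[0, 0, 0, 0, 0, 0, 0.5], [0, 0, 0, 0, 0, 0, 0.7], [0, 0, 0, 0, 0, 0, 0.9], [0, 0, 0, 0, 0, 0, 1], [0, 0, 0, 0, 0, 0, 1]])

```text
t: 23.1
tool_pos: [0.4719, -0.1023, 0.0153]
tool_rot: [0.56, -3.091, -0.001]
contact_force: [0.1, 0.6, 0.6]
opening: 0.0856
```

```bash
python3 look.py 25 .5 -.08 .02; python3 plan.py
```

```text
side crop 267 189
23.1 [ 0.4719 -0.1023  0.0153] 0.08564331184257244
jaws [ 0.5448 -0.0683  0.0156] yaw 0.3344 rel nut [-0.1133  0.0056] tcp [ 0.472  -0.1024  0.0153] F [-0.1  0.4 -0.2] op 0.08530047072452988
```

View pics/w25.png

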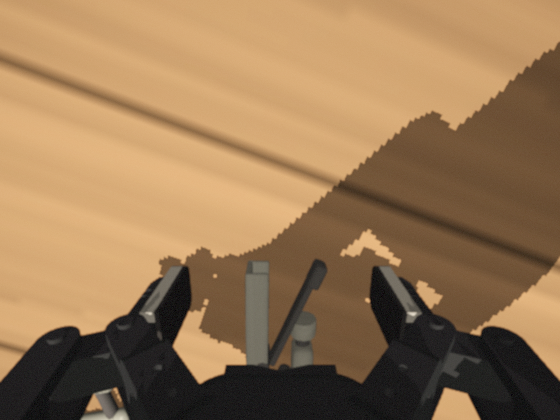

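View pics/sz25.png

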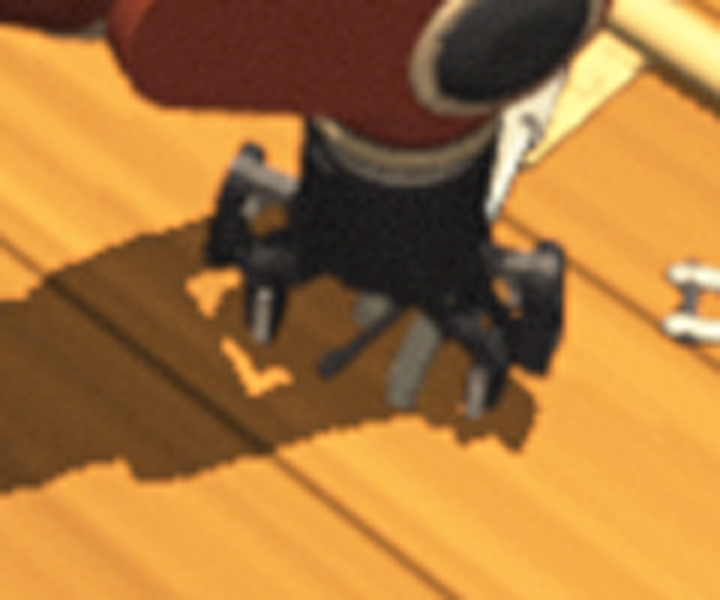

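Call:
carry_out(series=[[0, 0, 0, 0, 0, 0, 0.7], [0, 0, 0, 0, 0, 0, 0.5], [0, 0, 0, 0, 0, 0, 0.44], [0, 0, 0, 0, 0, 0, 0.4], [0, 0, 0, 0, 0, 0, 0.39], [0.028, -0.075, 0, 0, 0, 0, 0.39], [0.028, -0.075, 0, 0, 0, 0, 0.39], [0.028, -0.075, 0, 0, 0, 0, 0.39]])

```text
t: 24.0
tool_pos: [0.4741, -0.1082, 0.0153]
tool_rot: [0.56, -3.091, -0.001]
contact_force: [0.4, -0.1, 0.5]
opening: 0.0334
```

```bash
python3 look.py 26 .56 -.06 .02; python3 plan.py
```

```text
side crop 276 171
24.0 [ 0.4741 -0.1082  0.0153] 0.03341870642256134
jaws [ 0.547  -0.0743  0.0156] yaw 0.3339 rel nut [-0.1132 -0.0008] tcp [ 0.4742 -0.1083  0.0154] F [0.6 0.4 0. ] op 0.033341336444358265
```

View pics/w26.png

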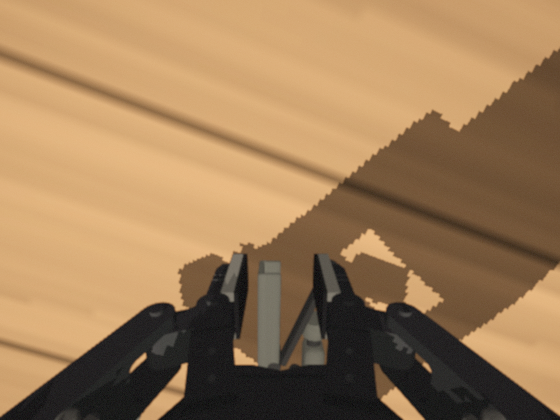

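View pics/sz26.png

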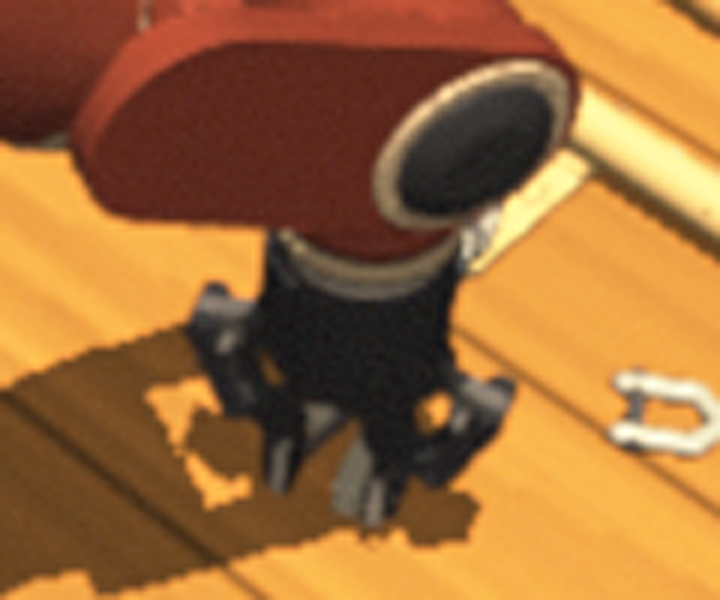

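Call:
carry_out(series=[[0, 0, 0, 0, 0, 0, 0.7], [0, 0, 0, 0, 0, 0, 1], [-0.126, 0.337, 0, 0, 0, 0, 1], [0, 0, 0, 0, 0, 0, 1], [0, 0, -0.22, 0, 0, 0, 1], [0, 0, -0.2, 0, 0, 0, 0.8], [0, 0, 0, 0, 0, 0, 0.65], [0, 0, 0, 0, 0, 0, 0.58], [0, 0, 0, 0, 0, 0, 0.53], [0, 0, 0, 0, 0, 0, 0.53]])

```text
t: 25.1
tool_pos: [0.471, -0.0998, 0.005]
tool_rot: [-0.56, 3.091, -0.0]
contact_force: [0.0, 0.0, 0.3]
opening: 0.0448
```

```bash
python3 look.py 27 .5 -.08 .02; python3 plan.py
```

```text
side crop 267 189
25.1 [ 0.471  -0.0998  0.005 ] 0.044785517351863306
jaws [ 0.5439 -0.0657  0.0053] yaw 0.3342 rel nut [-0.1134  0.0083] tcp [ 0.471  -0.0998  0.005 ] F [-0.7 -0.2  0.4] op 0.04529027305251211
```

View pics/w27.png

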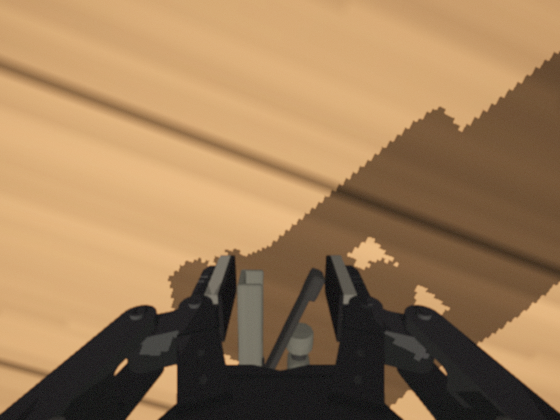

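View pics/sz27.png

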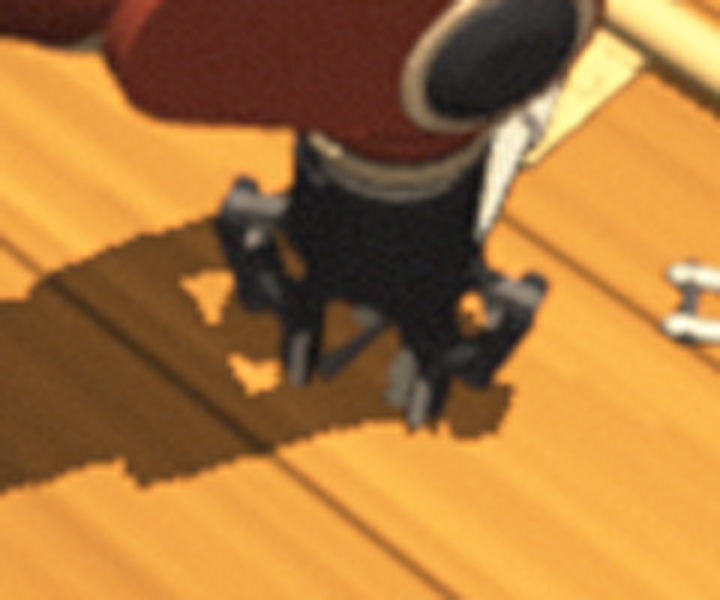

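Call:
carry_out(series=[[0, 0, 0, 0, 0, 0, 0.49], [0, 0, 0, 0, 0, 0, 0.46], [0, 0, 0, 0, 0, 0, 0.44], [0, 0, 0, 0, 0, 0, 0.42], [0, 0, 0, 0, 0, 0, 0.41], [0, 0, 0, 0, 0, 0, 0.4]])

```text
t: 25.8
tool_pos: [0.471, -0.1007, 0.0055]
tool_rot: [0.562, -3.09, 0.003]
contact_force: [-3.7, -4.2, 4.1]
opening: 0.0397
```

```bash
python3 look.py 28 .5 -.08 .02; python3 plan.py
```

```text
side crop 267 189
25.8 [ 0.471  -0.1007  0.0055] 0.03970403019334387
jaws [ 0.5438 -0.0665  0.0056] yaw 0.336 rel nut [-0.1137  0.0078] tcp [ 0.471  -0.1007  0.0055] F [-3.  -4.8  4.8] op 0.04000433552137199
```

View pics/w28.png

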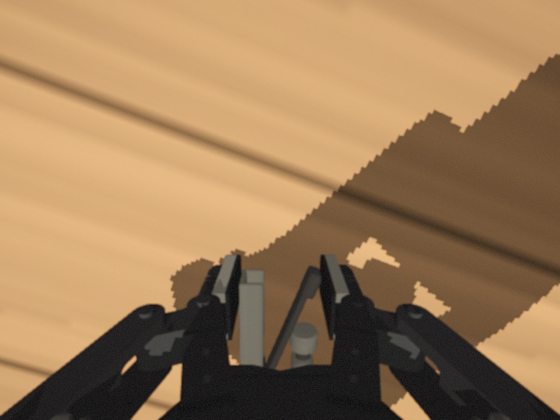

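Call:
carry_out(series=[[0, 0, 0, 0, 0, 0, 0.4], [0, 0, 0, 0, 0, 0, 0.4], [0, 0, 0, 0, 0, 0, 0.39]], grip_force=40)

```text
t: 26.2
tool_pos: [0.4711, -0.0994, 0.0048]
tool_rot: [-0.559, 3.091, 0.001]
contact_force: [0.5, -0.2, -0.5]
opening: 0.0334
```

```bash
python3 look.py 29 .5 -.08 .02; python3 plan.py
```

```text
side crop 267 189
26.2 [ 0.4711 -0.0994  0.0048] 0.03336435137493514
jaws [ 0.5438 -0.0653  0.005 ] yaw 0.3339 rel nut [-0.1133  0.0087] tcp [ 0.4709 -0.0994  0.0047] F [-0.5 -0.6  0.6] op 0.03317906300815897
```

View pics/w29.png

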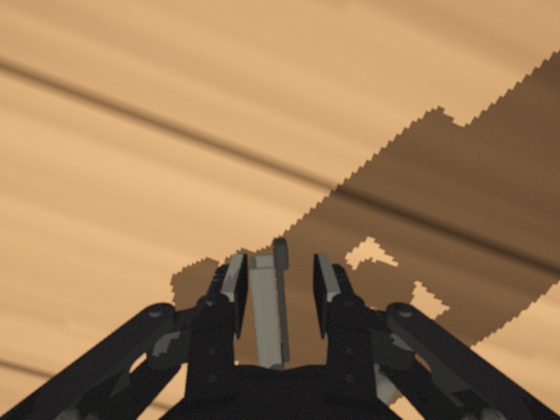

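View pics/sz29.png

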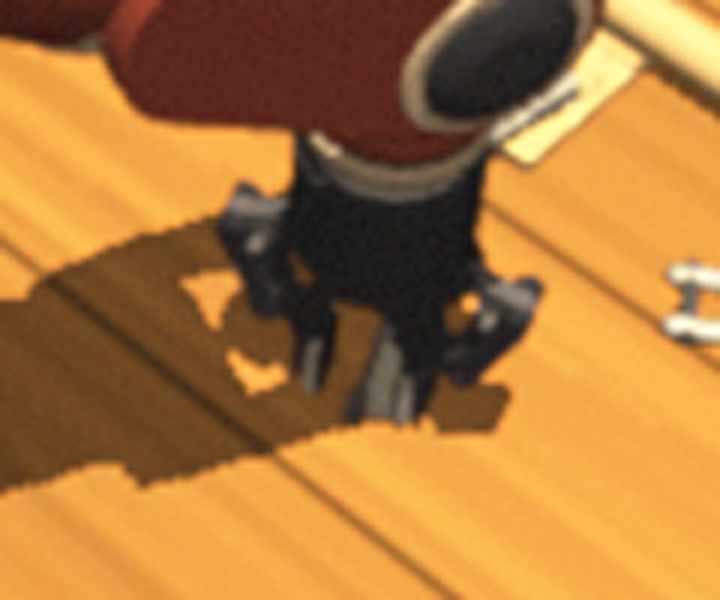

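Call:
carry_out(series=[[0, 0, 0, 0, 0, 0, 0.6], [0, 0, 0, 0, 0, 0, 0.9], [0, 0, 0.3, 0, 0, 0, 1], [0, 0, 1, 0, 0, 0, 1], [0, 0, 1, 0, 0, 0, 1], [0, 0, 1, 0, 0, 0, 1], [0, 0, 1, 0, 0, 0, 1], [0, 0, 0.6, 0, 0, 0, 1], [0, 0, 0, 0, 0, 0, 1], [0, 0, 0, 0, 0, 0, 1]])

```text
t: 27.3
tool_pos: [0.4707, -0.0996, 0.127]
tool_rot: [0.56, -3.091, -0.0]
contact_force: [0.8, 0.5, -1.4]
opening: 0.0851
```

```bash
python3 look.py 30 .58 -.05 .02; python3 - <<'E'
from h import *
o=ctrl.get_obs();w=ctrl.get_image('wrist')
for n,z in [('lever_pad',.01),('pliers',.009),('pliers_jaws',.016),('nut_centre',.0165),('pliers_grip',.014)]: mark(w,n,z,o)
E
```

```text
side crop 278 165
27.3 [ 0.4707 -0.0996  0.127 ] 0.08511357846832485
lever_pad 0.63 [284. 199.] [ 0.4653 -0.0982  0.01  ]
pliers 0.71 [285.6 358. ] [ 0.6252 -0.0359  0.009 ]
nut_centre 0.16 [279.7 198.6] [ 0.4645 -0.1025  0.0165]
pliers_grip 0.58 [297.6 317.7] [ 0.5714 -0.0441  0.014 ]
```

View pics/w30.png

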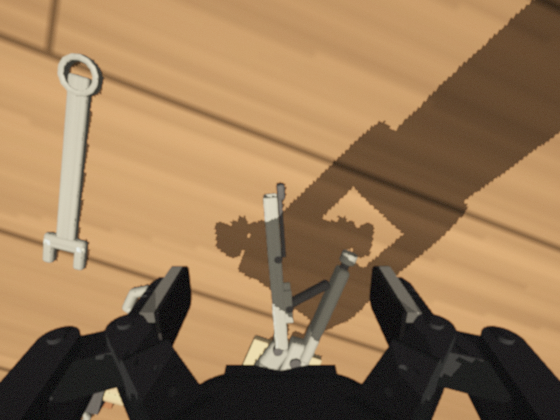

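View pics/sz30.png

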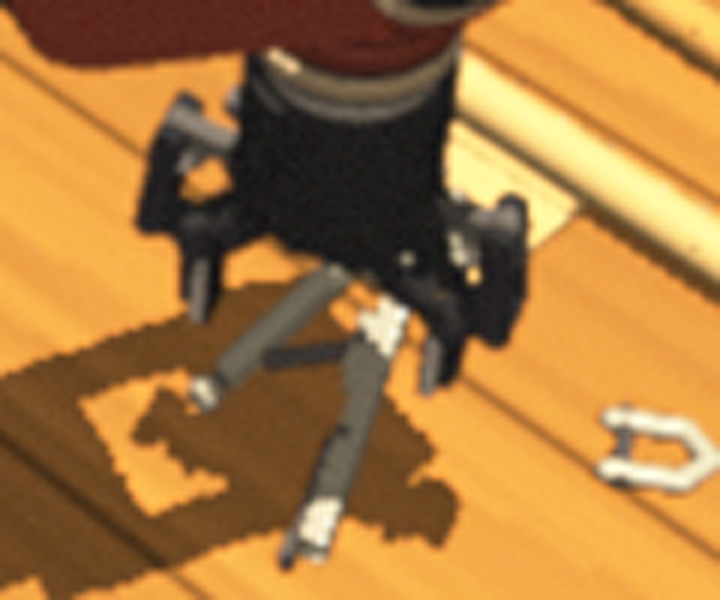

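```bash
python3 - <<'E'
import cv2
a=cv2.imread('pics/w30.png')[180:370,230:370];cv2.imwrite('pics/z30.png',cv2.resize(a,None,fx=3.15,fy=3.15,interpolation=cv2.INTER_CUBIC))
E
```

```text
(no output)
```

View pics/z30.png

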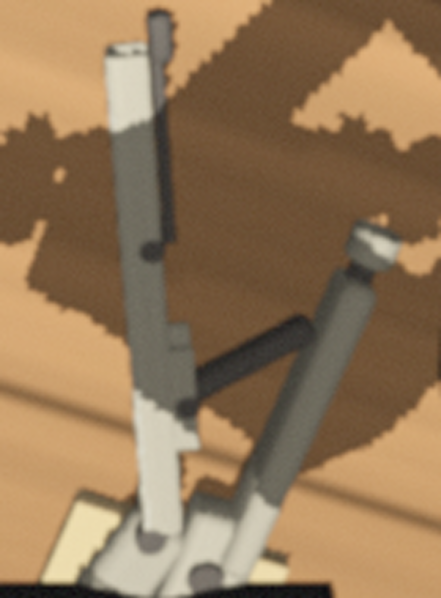

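```bash
cat > t6.py <<'E'
from h import *
o=ctrl.get_obs();w=ctrl.get_image('wrist')
P=lambda u,v,z: atz(w,(230+u/3.15,180+v/3.15),z,o)
for A,B in [((373,295),(262,570)),((338,280),(240,505))]:
    a,b=P(*A,.019),P(*B,.0255);d=b-a;print(a.round(4),b.round(4),'yaw',np.arctan2(d[1],d[0]).round(3))
e=P(354,280,.019);pin=P(205,577,.026)
v=(pin-e)[:2]; yaw=np.arctan2(v[1],v[0])-np.arctan2(3.2-12,-4.2+112);print('yaw',yaw,'len',np.linalg.norm(v))
c,s=np.cos(yaw),np.sin(yaw);R2=np.array([[c,-s],[s,c]])
org=e[:2]-R2@[-.112,.012];org2=pin[:2]-R2@[-.0042,.0032];print('org',org.round(4),org2.round(4))
org=(org+org2)/2
print('jaws',(org+R2@[.032,0]).round(4),'rel nut',((org+R2@[.032,0]-[.6537,-.0364])@R2).round(4))
g=org+R2@[-.052,-.010];ty=Rn.from_rotvec(o['tool_rot']).as_matrix()[:,1];t0=np.arctan2(ty[1],ty[0])-np.pi/2
print('grip',g.round(4),'shift shares',((g-o['tool_pos'][:2])/.025).round(3),'turn',((yaw-t0)/.1).round(2),o['tool_pos'].round(4))
E
python3 t6.py
```

```text
[ 0.5095 -0.0199  0.019 ] [ 0.6065 -0.0152  0.0255] yaw 0.049
[ 0.5086 -0.0313  0.019 ] [ 0.5861 -0.0308  0.0255] yaw 0.006
yaw 0.04463511718790708 len 0.10787734700227831
org [ 0.6194 -0.034 ] [ 0.6191 -0.034 ]
jaws [ 0.6512 -0.0326] rel nut [-0.0023  0.004 ]
grip [ 0.5678 -0.0463] shift shares [3.886 2.134] turn -3.14 [ 0.4706 -0.0996  0.1267]
```

Call:
carry_out(series=[[0.78, 0.43, 0, 0, 0, -0.63, 1], [0.78, 0.43, 0, 0, 0, -0.63, 1], [0.78, 0.43, 0, 0, 0, -0.63, 1], [0.78, 0.43, -0.6, 0, 0, -0.63, 1], [0.77, 0.41, -1, 0, 0, -0.62, 1], [0, 0, -1, 0, 0, 0, 1], [0, 0, 0, 0, 0, 0, 1], [0, 0, 0, 0, 0, 0, 1]], grip_force=30)

```text
t: 28.55
tool_pos: [0.5677, -0.0465, 0.0621]
tool_rot: [0.07, -3.139, -0.0]
contact_force: [0.3, 0.7, -0.2]
opening: 0.0852
```

```bash
python3 look.py 31 .6 -.04 .02; python3 - <<'E'
from h import *
o=ctrl.get_obs();w=ctrl.get_image('wrist')
for n,z in [('lever_pad',.01),('pliers',.009),('pliers_grip',.014)]: mark(w,n,z,o)
E
```

```text
side crop 280 159
28.55 [ 0.5677 -0.0465  0.0621] 0.08523852747290653
lever_pad 0.85 [198.4  59.1] [ 0.4664 -0.0992  0.01  ]
lever_pad 0.73 [290.4 337.5] [ 0.6581 -0.036   0.01  ]
pliers 0.62 [293.5 296.2] [ 0.6219 -0.0357  0.009 ]
pliers_grip 0.73 [282.6 234.3] [ 0.5711 -0.0461  0.014 ]
```

View pics/w31.png

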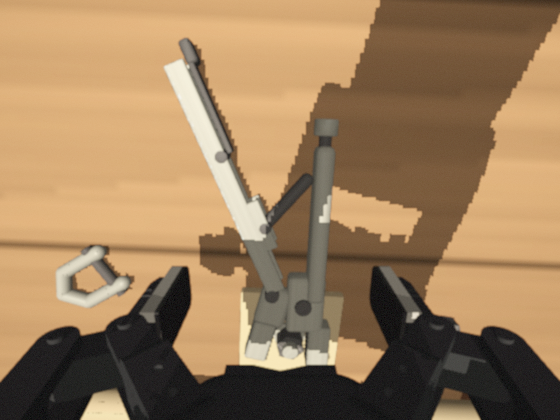

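View pics/sz31.png

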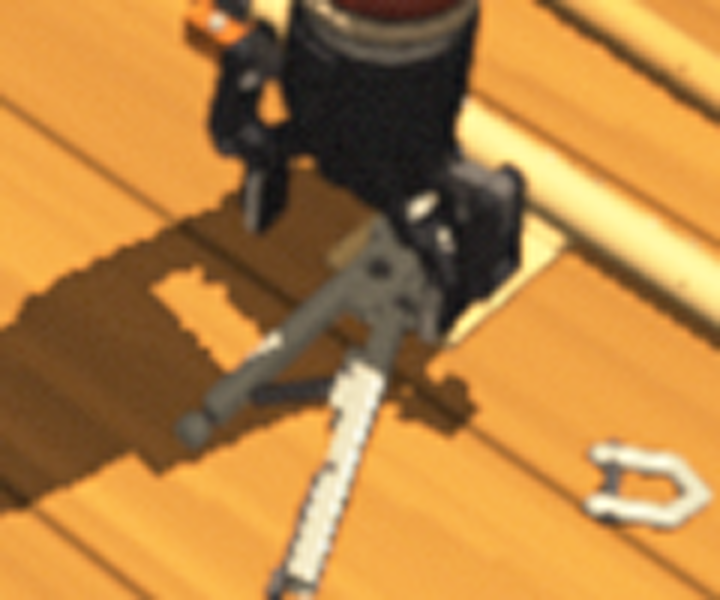

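Call:
carry_out(series=[[0, 0, -0.8, 0, 0, 0, 1], [0, 0, -0.8, 0, 0, 0, 1], [0, 0, -0.64, 0, 0, 0, 1], [0, 0, 0, 0, 0, 0, 1], [0, 0, 0, 0, 0, 0, 0.85], [0, 0, 0, 0, 0, 0, 0.72], [0, 0, 0.04, 0, 0, 0, 0.66], [0, 0, 0.04, 0, 0, 0, 0.63], [0, 0, 0, 0, 0, 0, 0.62], [0, 0, 0, 0, 0, 0, 0.62]])

```text
t: 29.85
tool_pos: [0.5693, -0.0449, 0.0098]
tool_rot: [-0.074, 3.138, 0.003]
contact_force: [-0.1, 7.5, 2.6]
opening: 0.0537
```

```bash
python3 look.py 32 .6 -.04 .02; python3 plan.py
```

```text
side crop 280 159
29.85 [ 0.5693 -0.0449  0.0098] 0.053743528784058796
jaws [ 0.6491 -0.0347  0.0103] yaw 0.0233 rel nut [-0.0046  0.0018] tcp [ 0.5693 -0.0449  0.0099] F [-0.6  7.5  3.8] op 0.053012432183365106
```

View pics/w32.png

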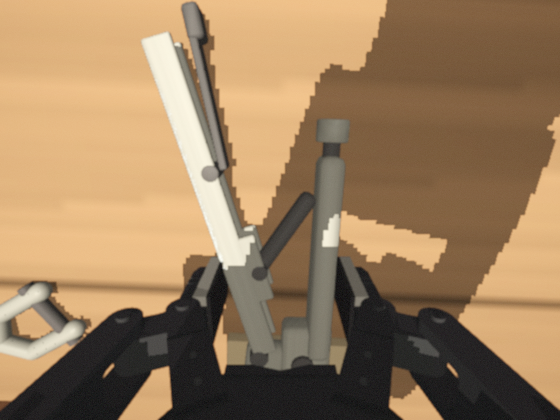

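View pics/sz32.png

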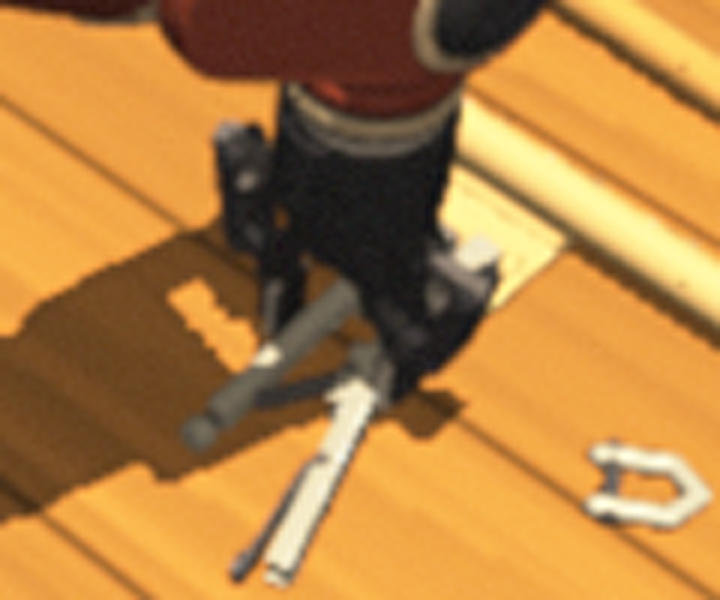

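Call:
carry_out(series=[[0, 0.06, 0, 0, 0, 0, 0.62], [0, 0, 0, 0, 0, 0, 0.62], [0, 0, 0.05, 0, 0, 0, 0.62]])

```text
t: 30.25
tool_pos: [0.5692, -0.0438, 0.0103]
tool_rot: [-0.071, 3.138, 0.003]
contact_force: [3.5, 6.8, -3.6]
opening: 0.0532
```

```bash
python3 plan.py
```

```text
jaws [ 0.649  -0.0338  0.0108] yaw 0.0211 rel nut [-0.0047  0.0027] tcp [ 0.5692 -0.0438  0.0103] F [ 3.5  6.8 -3.6] op 0.0532464736004513
```

Call:
carry_out(series=[[0.02, 0.08, 0, 0, 0, 0, 0.62], [0, 0, 0, 0, 0, 0, 0.62]])

```text
t: 30.45
tool_pos: [0.5691, -0.0428, 0.01]
tool_rot: [-0.07, 3.14, 0.0]
contact_force: [1.6, 3.9, 0.4]
opening: 0.0531
```

```bash
python3 plan.py; python3 look.py 33 .62 -.04 .02
```

```text
jaws [ 0.6489 -0.0328  0.0103] yaw 0.0205 rel nut [-0.0047  0.0037] tcp [ 0.5691 -0.0428  0.01  ] F [1.6 3.9 0.4] op 0.05310501446581032
side crop 285 155
30.45 [ 0.5691 -0.0428  0.01  ] 0.05310501446581032
```

View pics/w33.png

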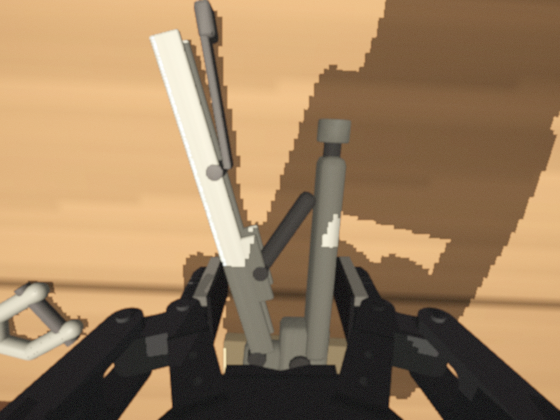

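Call:
carry_out(series=[[0, 0.06, 0, 0, 0, 0, 0.62], [0, 0, 0.1, 0, 0, 0, 0.62], [0, 0, 0.2, 0, 0, 0, 0.62], [0, 0, 0, 0, 0, 0, 0.62]])

```text
t: 30.95
tool_pos: [0.5684, -0.0417, 0.0174]
tool_rot: [0.069, -3.14, 0.0]
contact_force: [0.1, 0.8, -3.8]
opening: 0.0531
```

```bash
python3 plan.py; python3 look.py 34 .62 -.04 .02
```

```text
jaws [ 0.6482 -0.0318  0.0176] yaw 0.0199 rel nut [-0.0054  0.0047] tcp [ 0.5684 -0.0417  0.0174] F [ 0.1  0.8 -3.8] op 0.05305355715652309
side crop 285 155
30.95 [ 0.5684 -0.0417  0.0174] 0.05305355715652309
```

View pics/sz34.png

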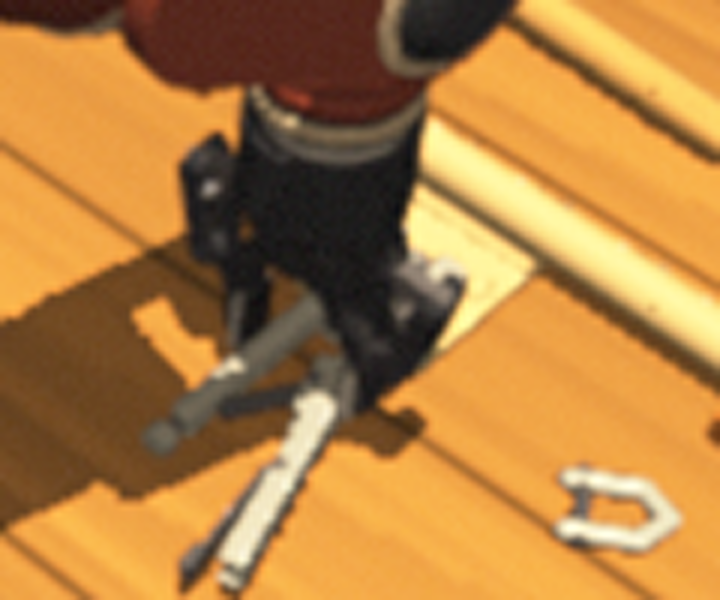

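Call:
carry_out(series=[[0, 0, 0.8, 0, 0, 0, 0.62], [0, 0, 0.8, 0, 0, 0, 0.62], [-0.7, 0, 0, 0, 0, 0, 0.62], [-0.9, 0, 0, 0, 0, 0, 0.62], [-0.9, 0, 0, 0, 0, 0, 0.62], [-0.9, 0, 0, 0, 0, 0, 0.62], [-0.9, 0, 0, 0, 0, 0, 0.62], [-0.8, 0, 0, 0, 0, 0, 0.62], [0, 0, -0.5, 0, 0, 0, 0.62], [0, 0, -0.6, 0, 0, 0, 0.62], [0, 0, -0.3, 0, 0, 0, 0.62], [0, 0, 0, 0, 0, 0, 0.62]])

```text
t: 32.25
tool_pos: [0.4401, -0.0413, 0.0205]
tool_rot: [0.069, -3.137, -0.001]
contact_force: [-0.8, -1.0, -3.2]
opening: 0.0527
```

```bash
python3 plan.py; python3 look.py 35 .48 -.04 .02
```

```text
jaws [ 0.5199 -0.0314  0.0205] yaw 0.0201 rel nut [-0.1336  0.0077] tcp [ 0.4401 -0.0413  0.0205] F [-0.8 -1.  -3.2] op 0.05274321934905517
side crop 251 185
32.25 [ 0.4401 -0.0413  0.0205] 0.05274321934905517
```

View pics/sz35.png

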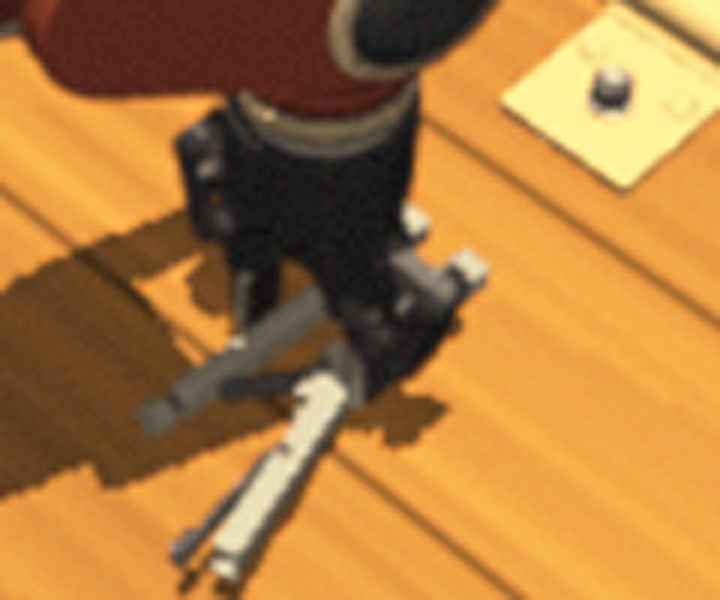

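View pics/w35.png

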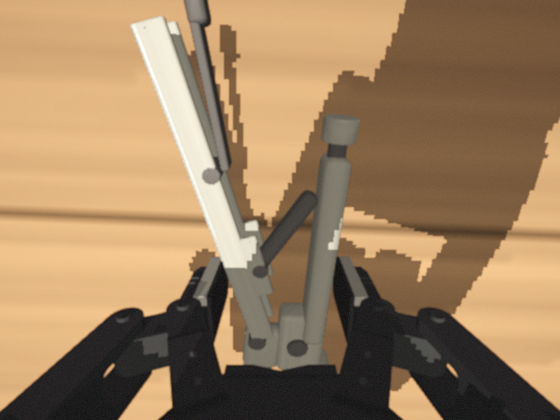

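Call:
carry_out(series=[[0, 0, -0.2, 0, 0, 0, 0.62], [0, 0, -0.12, 0, 0, 0, 0.62], [0, 0, 0, 0, 0, 0, 0.62]])

```text
t: 32.65
tool_pos: [0.4412, -0.0415, 0.0139]
tool_rot: [0.07, -3.141, -0.0]
contact_force: [1.1, -0.9, -2.4]
opening: 0.0533
```

```bash
python3 plan.py
```

```text
jaws [ 0.521  -0.0316  0.0142] yaw 0.0202 rel nut [-0.1325  0.0075] tcp [ 0.4412 -0.0415  0.0139] F [ 1.1 -0.9 -2.4] op 0.053265655323497176
```

Call:
carry_out(series=[[0, 0, -0.12, 0, 0, 0, 0.62], [0, 0, -0.08, 0, 0, 0, 0.62], [0, 0, 0, 0, 0, 0, 0.62]])

```text
t: 32.95
tool_pos: [0.4411, -0.0414, 0.0089]
tool_rot: [0.07, -3.141, -0.0]
contact_force: [0.1, 0.6, -2.5]
opening: 0.053
```

```bash
python3 plan.py
```

```text
jaws [ 0.5209 -0.0315  0.0091] yaw 0.0202 rel nut [-0.1327  0.0076] tcp [ 0.4411 -0.0414  0.0089] F [ 0.1  0.6 -2.5] op 0.05298121711475447
```

Call:
carry_out(series=[[0, 0, -0.08, 0, 0, 0, 0.62], [0, 0, -0.06, 0, 0, 0, 0.62], [0, 0, 0, 0, 0, 0, 0.62]])

```text
t: 33.25
tool_pos: [0.4416, -0.0417, 0.0064]
tool_rot: [-0.069, 3.141, -0.0]
contact_force: [-3.1, -1.1, 3.1]
opening: 0.0532
```

```bash
python3 plan.py;  python3 look.py 36 .48 -.04 .02
```

```text
jaws [ 0.5214 -0.0318  0.0067] yaw 0.0201 rel nut [-0.1322  0.0073] tcp [ 0.4416 -0.0417  0.0064] F [-3.1 -1.1  3.1] op 0.053174349841244035
side crop 251 185
33.25 [ 0.4416 -0.0417  0.0064] 0.053174349841244035
```

View pics/sz36.png

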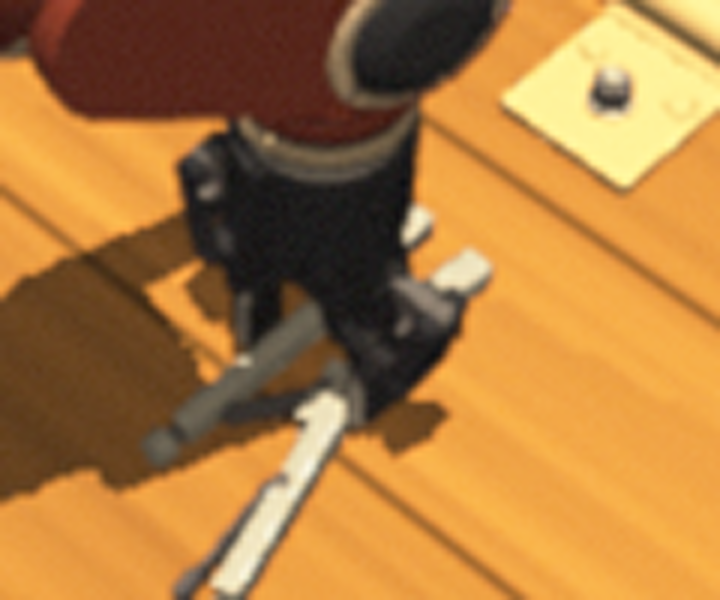

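Touched down (+3 N). I'll open, rise, and go to view the nut from straight above.

Call:
carry_out(series=[[0, 0, 0, 0, 0, 0, 0.66], [0, 0, 0, 0, 0, 0, 0.75], [0, 0, 0, 0, 0, 0, 1], [0, 0, 0, 0, 0, 0, 1], [0, 0, 0.5, 0, 0, 0, 1], [0, 0, 1, 0, 0, 0, 1], [0, 0, 1, 0, 0, 0, 1], [0, 0, 1, 0, 0, 0, 1], [0, 0, 0.5, 0, 0, 0, 1], [0, 0, 0, 0, 0, 0, 1], [0, 0, 0, 0, 0, 0, 1]])

```text
t: 34.45
tool_pos: [0.4409, -0.0414, 0.1052]
tool_rot: [0.07, -3.14, -0.0]
contact_force: [-0.2, 0.5, -0.6]
opening: 0.0852
```

```bash
python3 plan.py;  python3 look.py 37 .48 -.04 .02
```

```text
jaws [ 0.5207 -0.0314  0.1054] yaw 0.0204 rel nut [-0.1329  0.0077] tcp [ 0.4409 -0.0414  0.1052] F [-0.2  0.5 -0.6] op 0.08523555122751766
side crop 251 185
34.45 [ 0.4409 -0.0414  0.1052] 0.08523555122751766
```

View pics/w37.png

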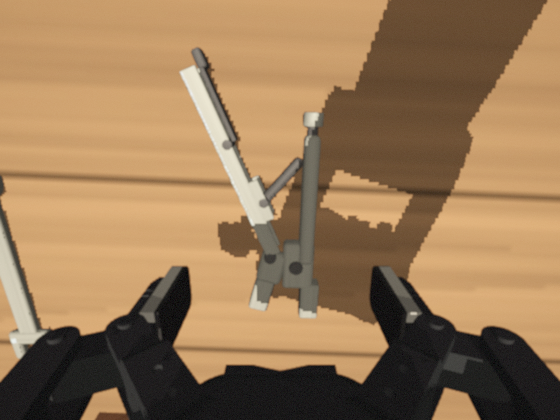

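View pics/sz37.png

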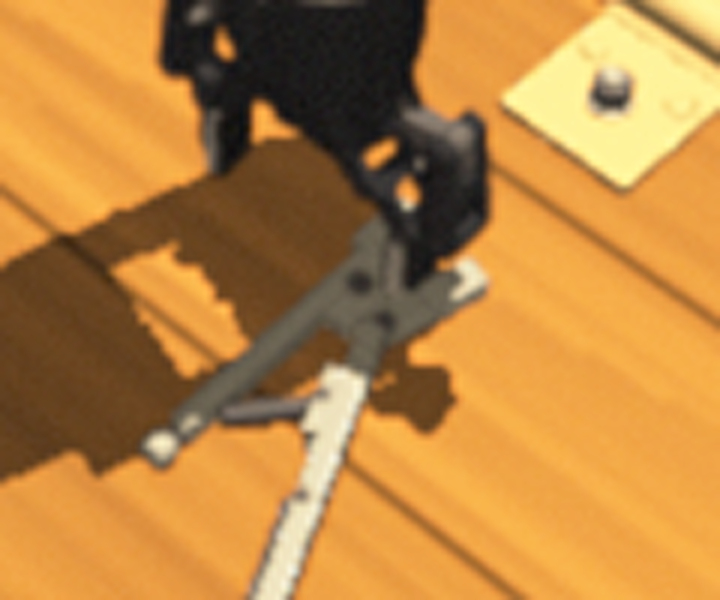

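Call:
carry_out(series=[[0.9, 0, 0.3, 0, 0, 0, 1], [1, 0, 0, 0, 0, 0, 1], [1, 0, 0, 0, 0, 0, 1], [1, 0, 0, 0, 0, 0, 1], [1, 0, 0, 0, 0, 0, 1], [1, 0, 0, 0, 0, 0, 1], [1, 0.1, 0, 0, 0, 0, 1], [1, 0.1, 0, 0, 0, 0, 1], [1, 0.1, 0, 0, 0, 0, 1], [1, 0.1, 0, 0, 0, 0, 1], [1, 0, -0.6, 0, 0, 0, 1], [0.8, 0, -0.6, 0, 0, 0, 1]])

```text
t: 35.75
tool_pos: [0.7345, -0.0313, 0.0811]
tool_rot: [0.07, -3.139, -0.0]
contact_force: [-1.0, 0.9, -0.3]
opening: 0.0855
```

Call:
carry_out(series=[[0, 0, 0, 0, 0, 0, 1], [0, 0, 0, 0, 0, 0, 1]])

```text
t: 35.95
tool_pos: [0.7323, -0.0313, 0.0806]
tool_rot: [0.07, -3.136, -0.001]
contact_force: [0.3, -0.3, 0.3]
opening: 0.0851
```

```bash
python3 - <<'E'
from h import *
o=ctrl.get_obs();w=ctrl.get_image('wrist');save(w,'w38');np.savez('w38.npz',pos=o['tool_pos'],rot=o['tool_rot'])
q=proj(w,[.6537,-.0364,.0225],o);print(q,o['tool_pos'],o['tool_rot'])
x0,y0=(q-20).astype(int);print(x0,y0)
cv2.imwrite('pics/z38.png',cv2.resize(w['frame'][y0:y0+40,x0:x0+40],(600,600),interpolation=cv2.INTER_CUBIC))
E
```

```text
[278.8739584  107.61826019] [ 0.73228971 -0.03132847  0.08062288] [ 6.97705137e-02 -3.13643603e+00 -1.01449253e-03]
258 87
```

View pics/w38.png

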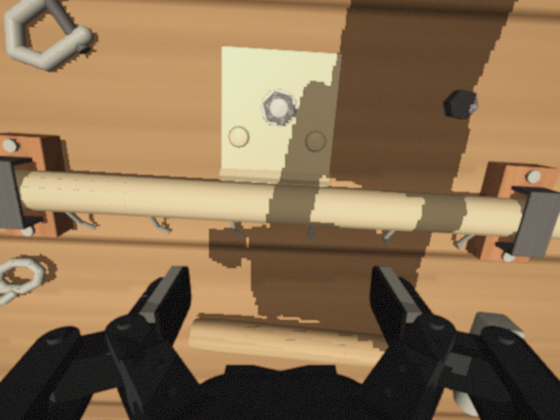

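View pics/z38.png

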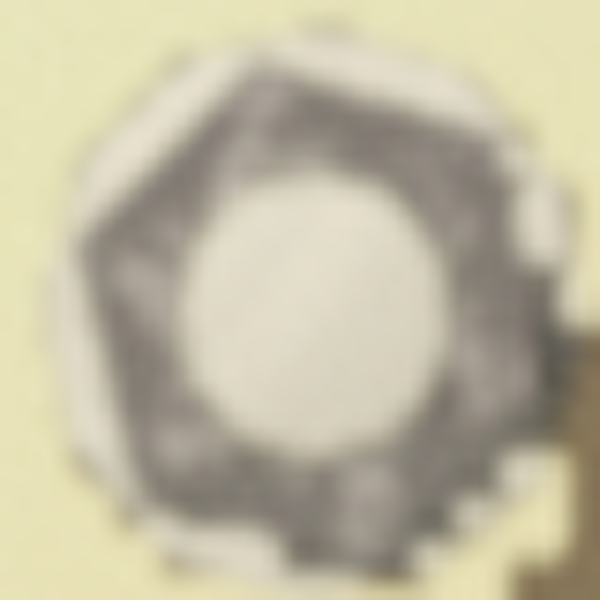

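```bash
sed -e "s/w8.npz/w38.npz/; s#pics/w8.png#pics/w38.png#" t3.py > t7.py; python3 - <<'E'
s=open('t7.py').read();i=s.index('for z in (.0165')
s=s[:i]+'''
from scipy.optimize import differential_evolution
r=differential_evolution(lambda p:score(p,(1,2,3),.0225),[(.651,.657),(-.039,-.034),(np.deg2rad(-15),np.deg2rad(45)),(.0082,.0092)],maxiter=25,seed=1,popsize=10)
print(r.x.round(4),np.rad2deg(r.x[2]),r.fun)
'''
open('t7.py','w').write(s)
E
time timeout 300 python3 t7.py
python3 - <<'E'
from h import *
a=ctrl.get_image('top');save(a,'top38')
for n in ['spare_nut','shackle','mug','plate','spanner','wire_brush','oil_can']: mark(a,n,.0,None,2)
E
```

```text
[ 0.6542 -0.0364  0.3528  0.0091] 20.216495901312406 -58.06067163182109
spare_nut 0.35 [269.9 171.1] [0.6401 0.0943 0.    ]
shackle 0.52 [351.1 179.3] [ 0.6161 -0.1975  0.    ]
mug 0.63 [137.9 223.9] [0.4386 0.5547 0.    ]
plate 0.78 [155.1 182.5] [0.5893 0.5041 0.    ]
plate 0.24 [425.3 183.3] [ 0.6072 -0.463   0.    ]
spanner 0.73 [375.7 210.6] [ 0.5042 -0.284   0.    ]
wire_brush 0.84 [425.6 183.4] [ 0.6067 -0.464   0.    ]
oil_can 0.55 [205.2 154.5] [0.6969 0.3301 0.    ]
real	0m5.657s
user	0m8.237s
sys	0m0.092s
```

View pics/top38.png

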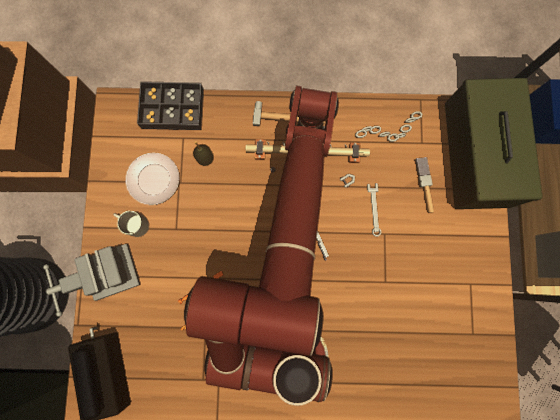

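```bash
python3 - <<'E'
from h import *
o=ctrl.get_obs();print(o['t'],o['contact_force'].round(1));print(ctrl.finish_job())
E
```

```text
36.45 [-0.4 -0.2 -0.2]
the job is handed in; nothing more can be done
None
```

I locked the pliers on the nut, turned it about 45° anticlockwise, tripped the release lever, took the pliers off and laid them open on the bench. The job was handed in at 36.5 s. No verdict came back, so what follows rests on my own checks.

- **Nut:** a camera fit taken from straight above read -24.5° before the turn and +20.2° at the end, about 45° in all. A rougher reading of the edges gave 42–43°. Both are inside the 30–60° limit.
- **Release:** the first two pinches did not trip the lever. The first held the fingers too high, so they closed above the lever and pushed the handle sideways by 2–3 mm, with about 6 N. I lowered the fingers about 11 mm and pinched again. They stalled at 25 N, and then it tripped at 40 N.
- **Pliers:** in the last wrist and side pictures they lie flat and open. The jaws are about 13 cm from the nut, clear of the rail. I judged the handle being fully open by eye and did not measure it.
- **Lifting off:** the arm read about 7.5 N sideways while I regripped the pliers on the nut. I moved to ease that to about 1 N before lifting them clear.
- **Other things:** the detector's first positions for some items were unreliable. The last top picture looks the same as the first, and I saw nothing moved.

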